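# Stir the hung-up joint balls out of the bench ball feeder

## Task

Eight steel joint balls lie hung up in the round pan of a ball feeder whose outlet is under a clear guard. Take the stirring rod out of its slanted pipe and stir with its end low over the pan floor, without jamming a ball hard or forcing the rod against the pan or guard, until all eight balls have dropped through the outlet and rolled into line in the V-track below; then stand the rod back in its pipe, right down. Move the balls only with the rod, keep the gripper and arm off the feeder, and leave the joint bell, the cage and the grease tin where they are.

Things in the scene. Friction and masses are not known exactly. Their poses are not given: they have to be found in the camera images.
- feeder: ball feeder, fixed: a flat, level, round pan (170 mm inside diameter, wall 30 mm high, 5 mm thick at the rim) on a 204 x 204 mm steel plate whose top is the pan floor, 106 mm above the bench, on a grey stand. Origin on the bench under the pan's centre, z up; its +y part is open above; its -y part, with the outlet, is under a clear guard, and the V-track runs out on that side
- pan (a point): centre of the pan floor, on its upper surface; axes as the feeder's
- outlet (a point): centre of the round outlet hole (40 mm diameter) in the pan floor, 63 mm from the pan's centre towards the feeder's -y, its rim all but touching the pan wall; a ball pushed over it drops about 50 mm into the V-track and rolls away by itself
- guard_edge (a point): middle of the open-side edge of the clear acrylic guard, at its underside: feeder y = -22 mm, 110 mm above the pan floor; axes as the feeder's. The level guard, 4 mm thick with aluminium edge strips, covers feeder y = -22 to -102 mm, x = -102 to +102 mm, on two thin posts at x = +-94, y = -94 mm
- track: V-track of angle iron (two 46 mm sides at 90 degrees), 243 mm long, fixed to the feeder, sloping 10 degrees down from under the outlet (x = 205 mm) to an end stop. Origin on the fold line at the end stop; x runs uphill along the fold, y across, z up out of the V. Eight balls in line against the stop have their centres at x = 11, 33, ... 165 mm, y = 0, z = 15.6 mm
- rod: stirring rod, loose, about 140 g: a steel shaft 12 mm in diameter with a ball end 18 mm in diameter, and a square wooden handle 22 x 22 mm from 105 to 175 mm from the end. Origin at the very end (underside of the ball end), z along the rod to the handle, x and y square to the handle's faces; at the start y is level and x lies in the upright plane in which the rod leans
- rod_end (a point): centre of the rod's ball end (18 mm in diameter), 9 mm from its very end; axes as the rod's
- rod_grip (a point): point on the rod's axis in the handle, 150 mm from the very end and 25 mm below the handle's top: a place to grip; axes as the rod's
- pipe: the rod's holster, fixed: a pipe 40 mm inside diameter, 82 mm long plus a 14 mm flare to 60 mm, closed at the bottom (5 mm), leaning 30 degrees from vertical with its open mouth away from the feeder. Origin at the centre of its underside, z along the pipe to the mouth, y level. Right down in it, the rod's ball-end centre is about 14 mm up the pipe's z and the rod lies on the pipe's lower side (-x), at most some 16 degrees off parallel
- ball1: polished, oiled steel ball, 22 mm diameter, 44 g, one of eight alike, lying free on the pan floor and rolling easily; origin at its centre
- ball2: polished, oiled steel ball, 22 mm diameter, 44 g, one of eight alike, lying free on the pan floor and rolling easily; origin at its centre
- ball3: polished, oiled steel ball, 22 mm diameter, 44 g, one of eight alike, lying free on the pan floor and rolling easily; origin at its centre
- ball4: polished, oiled steel ball, 22 mm diameter, 44 g, one of eight alike, lying free on the pan floor and rolling easily; origin at its centre
- ball5: polished, oiled steel ball, 22 mm diameter, 44 g, one of eight alike, lying free on the pan floor and rolling easily; origin at its centre
- ball6: polished, oiled steel ball, 22 mm diameter, 44 g, one of eight alike, lying free on the pan floor and rolling easily; origin at its centre
- ball7: polished, oiled steel ball, 22 mm diameter, 44 g, one of eight alike, lying free on the pan floor and rolling easily; origin at its centre
- ball8: polished, oiled steel ball, 22 mm diameter, 44 g, one of eight alike, lying free on the pan floor and rolling easily; origin at its centre
- bell: bystander, loose: dark steel outer bell of a drive-shaft joint standing mouth down, 86 mm wide, 118 mm high with its stub; origin at the centre of its underside
- cage: bystander, loose: steel ball cage, a plain ring 72 mm wide and 28 mm high lying flat; origin at the centre of its underside
- grease_tin: bystander, loose: closed round tin with a dark lid, 87 mm wide, 86 mm high; origin at the centre of its underside

How it is judged:
By the outcome, as a careful person would: the job done as asked, in the order asked, and still so for the second after the job is handed in, with the robot touching nothing.
It also fails if it takes over 72 s, if anything falls off the work surface, if the arm or the gripper's body presses on something with over 40 N, if the wrist force passes 120 N, or if a joint passes its speed limit or range.

## Robot

A 6-joint arm with a two-finger parallel gripper is mounted at the origin on the work surface. World frame = base frame: x ahead of the robot, y to its left, z up, the work surface at z = 0. Lengths are in m, angles in degrees, forces in N, time in s.
With the tool pointing down it reaches from about 0.25 to 0.725 m from the base axis. Payload 9.7 kg.
Tool frame: the origin (TCP) lies on the centre line of the jaws, within the pads' length; the fingertips stand 19 mm ahead of it and the grasp point (between the pads) is the TCP (bot.tcp_to_tips is the z of the fingertips in the tool frame, in m); z points along the fingers, y is the line along which they close (so a half turn about z gives the same grasp; the last joint's range is limited). The gripper opens to 85 mm and grips with 20 to 120 N. Pads are 22 mm wide; open, the fingers measure 114 mm over their backs; the gripper's body (76 mm by 85 mm) begins 54 mm behind the grasp point. The pads swing forward as they close: fully open they stand 13 mm farther back than shut.
Start: joints at [0, 4.979, 10.078, 95.1, 0, 90], TCP at [0.55, -0, 0.25] pointing down, gripper open.
Joint ranges: [-179.16, 179.16], [-48.56, 103.87], [-65.8, 70.77], [-126.05, 130.52], [-82.76, 87.17], [-180, 180]. Speed limits (degrees/s): [127.2, 127.2, 147.25, 180, 180, 180].

## Interface

Orientations are given as [roll, pitch, yaw] about the fixed x, y, z axes, in that order (R = Rz(yaw) Ry(pitch) Rx(roll)).
In Python, from workcell import bot gives the robot as it stands. The module is installed in compiled form; this text tells all that it offers.
- The arm moves only by the tool play_rows, never from a script. Its argument "increments" is a list of rows, each an object with "slide": the shift along the tool's x, y, z in mm, a list of three; "angular": the turn, a rotation vector about the tool's x, y, z in degrees, a list of three; "claw": the opening, from -1 (shut) to 1 (fully open). In form: [{"slide": [x, y, z], "angular": [rx, ry, rz], "claw": claw}, ...]. A call has 1 to 8 rows; each row shifts and turns the commanded pose from where the row before left it, along the tool's axes as they then stand; what a row does not reach is not made up. A row lasts 1/10 s, in which the tool goes at most 50 mm and 8.59 degrees, less where a joint would pass 70% of its speed; a pose out of reach is approached as far as the arm can. A call is refused whole if a number of a shift passes 50 or a number of a turn 8.59, either way. A call with a gripper value outside its range is refused whole. The fingers move at their own pace and stop on an object; "squeeze" is the grip in N (left out, the last holds). Time passes only in rows, so rows that do not move let the fingers close. It gives the time, the measured TCP pose, the force, the opening and the grip force at its end, in the units of the state.
- bot.get_obs(): the state, without advancing time (a new reading comes with each control period).
- bot.camera(name): name is "scene" or "side" or "wrist"; returns the picture (400x640x3 uint8, red, green, blue); there is no depth.
- bot.camera_info(name): a dict with "fovy" (degrees; the focal length in pixels is half the picture's height over the tangent of half this angle, whatever the lens; pixels are square), "cx", "cy" (the principal point, pixels), "R" (3x3) and "t" (3): a world point X has camera coordinates R X + t. Camera axes: x right, y down, z forward; pixel columns grow to the right and rows downward; lengths in m; the calibration is good to about 2 mm. A picture is of the moment at which its call begins: read the wrist's pose just before it. camera_info takes no time and is no camera call; for the wrist camera it gives the pose at the moment of the call.
- bot.job_done(): hands the job in; it is judged then, once.
The state is a dict: "time": time; "q": joint angles; "qd": joint speeds; "joint_efforts": joint torques, N m; "ee_pos": TCP position; "tcp_rot": TCP orientation; "wrist_force": force on the tool from outside, world axes, zero at the start; "torque": the same for the moment, N m; "opening": finger opening in m; "grasp_force": force on a finger pad.
Only numpy, scipy, OpenCV 4.12 (cv2) and the standard library are available. Lean on these libraries where they do the work, as an engineer would, in place of code of your own. Each camera call takes 0.05 s, during which the arm holds its last target. There are 200 camera calls.

## Working session

There is one attempt and no reset: what is moved stays moved. The work goes in short steps, Python scripts to look and compute and a tool call to move; the robot and the scene stay as the last step left them, time stands still between calls to the robot, and variables do not carry over. Pictures are saved under pics/ and viewed, at most 10 in all, crops included, and the job is handed in when it is done.

Besides the shell and the picture viewer there is one more tool, called after "Call:" as name(argument=value, ...) on one line, values as JSON. play_rows: Moves the arm, as the interface text tells. Its arguments: {"type":"object","properties":{"increments":{"type":"array"},"squeeze":{"type":"number"}},"required":["increments"]}

```bash
mkdir -p pics; python3 - <<'E'
from workcell import bot
import cv2
for n in ["scene","side"]:
    im=bot.camera(n); cv2.imwrite(f"pics/{n}0.png",im[:,:,::-1])
    i=bot.camera_info(n); print(n,i)
print(bot.get_obs(), bot.tcp_to_tips)
E
```

```text
scene {'fovy': 43.33528063366335, 'cx': 323.42709825208357, 'cy': 199.0309174748068, 'R': array([[ 0.18868866,  0.98196249,  0.0120935 ],
       [ 0.61285637, -0.10812299, -0.78276209],
       [-0.76733543,  0.15510991, -0.62220355]]), 't': array([-0.07482199, -0.22675426,  1.51098383])}
side {'fovy': 49.78106339521755, 'cx': 307.53619400274874, 'cy': 202.79102765588007, 'R': array([[-0.99898166, -0.04475164, -0.00573837],
       [-0.02060531,  0.56567483, -0.82437092],
       [ 0.040138  , -0.82341319, -0.5660209 ]]), 't': array([0.54534415, 0.12615018, 0.93758997])}
{'time': 0.1, 'q': array([-1.43642797e-03,  5.00727808e+00,  1.00392642e+01,  9.50966936e+01,
        4.79515553e-05,  8.99993478e+01]), 'qd': array([ 0.08743517, -0.11427958,  0.14960475,  0.08292795, -0.00361536,
       -0.08582494]), 'joint_efforts': array([ 5.47294949e-04, -5.21561801e+01,  4.65652657e+01,  1.59993977e-02,
       -1.19309320e-06, -5.24902489e-06]), 'ee_pos': array([ 5.49838000e-01, -1.35620385e-05,  2.49662784e-01]), 'tcp_rot': array([-1.79935293e+02, -4.86881002e-05,  8.99992157e+01]), 'wrist_force': array([ 0.75920275,  0.15880313, -0.05510696]), 'torque': array([ 0.04493062, -0.04730899, -0.01105549]), 'grasp_force': 0.0, 'opening': 0.08547867975446254} 0.019
```

View pics/scene0.png

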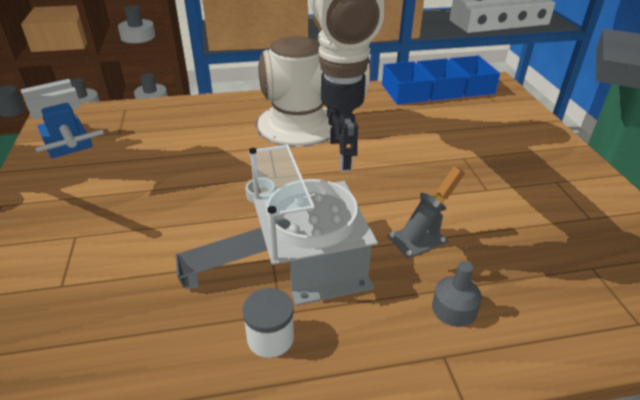

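View pics/side0.png

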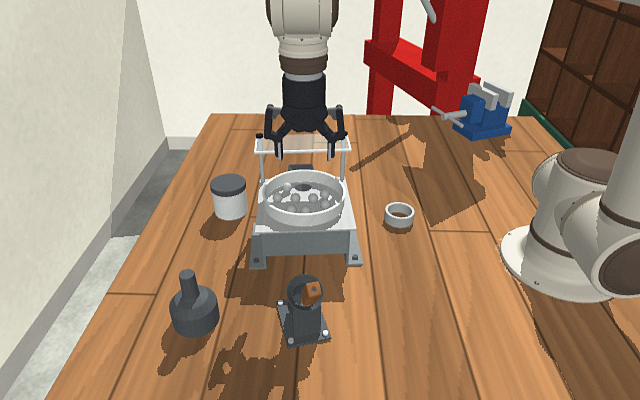

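```bash
python3 - <<'E'
import cv2
a=cv2.imread("pics/scene0.png")[145:320,240:475]; cv2.imwrite("pics/c1.png",cv2.resize(a,None,fx=3.4,fy=3.4,interpolation=cv2.INTER_CUBIC))
a=cv2.imread("pics/side0.png")[125:350,240:375]; b=cv2.imread("pics/side0.png")[262:350,265:345]
a=cv2.resize(a,None,fx=2.6,fy=2.6,interpolation=cv2.INTER_CUBIC)
b=cv2.resize(b,None,fx=5,fy=5,interpolation=cv2.INTER_CUBIC)
import numpy as np
o=np.zeros((590,800,3),np.uint8); o[:a.shape[0],:a.shape[1]]=a; o[:b.shape[0],360:360+b.shape[1]]=b
cv2.imwrite("pics/c2.png",o)
E
```

```text
(no output)
```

View pics/c1.png

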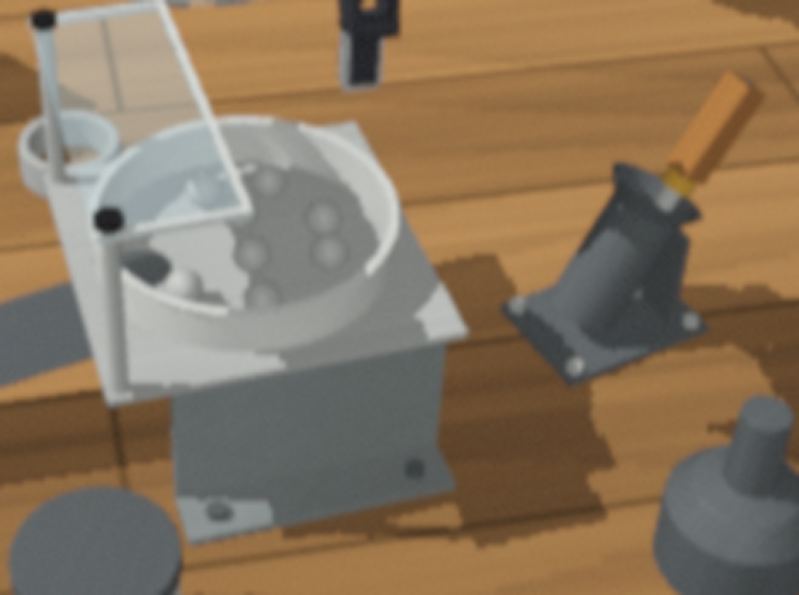

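View pics/c2.png

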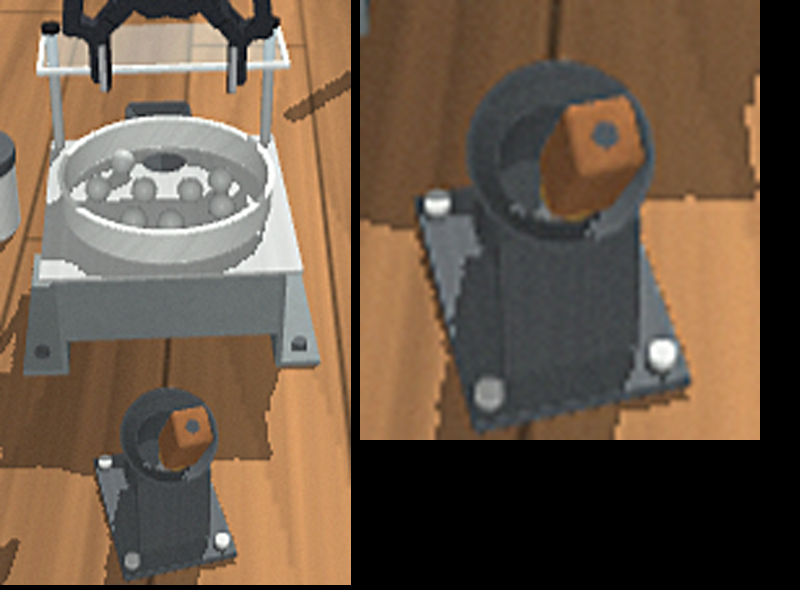

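```bash
cat > h.py <<'E'
import numpy as np, cv2
from scipy.optimize import least_squares
from scipy.spatial.transform import Rotation as Ro
from workcell import bot
def proj(n,X,info=None):
    i=info or bot.camera_info(n); f=200/np.tan(np.radians(i['fovy']/2))
    c=np.atleast_2d(X)@np.array(i['R']).T+i['t']
    return c[:,:2]/c[:,2:]*f+[i['cx'],i['cy']]
def onplane(n,uv,z,info=None):
    i=info or bot.camera_info(n); f=200/np.tan(np.radians(i['fovy']/2))
    uv=np.atleast_2d(uv); d=np.c_[(uv-[i['cx'],i['cy']])/f,np.ones(len(uv))]@np.array(i['R'])
    o=-np.array(i['R']).T@i['t']; return o+d*((z-o[2])/d[:,2])[:,None]
def tri(obs):
    g=lambda X:np.concatenate([(proj(n,X)[0]-uv) for n,uv in obs])
    r=least_squares(g,[.5,0,.1]); return r.x,np.abs(r.fun).max()
E
python3 - <<'E'
from h import *
S=lambda u,v:(240+u/3.4,145+v/3.4); D=lambda u,v:(240+u/2.6,125+v/2.6); B=lambda u,v:(265+(u-360)/5,262+v/5)
np.set_printoptions(precision=4,suppress=True)
# feeder
obs=[("scene",S(357,122),[-.102,.102,.106]),("scene",S(467,332),[.102,.102,.106]),("scene",S(115,403),[.102,-.102,.106]),
("side",D(300,271),[-.102,.102,.106]),("side",D(35,275),[.102,.102,.106]),("side",D(50,143),[.102,-.102,.106]),
("scene",S(165,3),[-.102,-.022,.218]),("scene",S(250,209),[.102,-.022,.218]),("side",D(40,70),[.102,-.022,.218]),("side",D(288,66),[-.102,-.022,.218])]
def g(p):
    c,s=np.cos(p[2]),np.sin(p[2])
    return np.concatenate([proj(n,[p[0]+c*X[0]-s*X[1],p[1]+s*X[0]+c*X[1],X[2]])[0]-uv for n,uv,X in obs])
r=least_squares(g,[.5,-.1,0]); print("feeder",r.x,np.degrees(r.x[2])); print(r.fun.reshape(-1,2))
for n,a in dict(top=[("scene",S(745,84)),("side",B(605,135))],hbot=[("scene",S(685,174)),("side",B(570,205))],mouth=[("scene",S(657,190)),("side",B(561,151))]).items(): print(n,tri(a))
print("base scene",onplane("scene",[S(503,308),S(573,383),S(707,325)],.005)[:,:2]); print("base side",onplane("side",[B(418,200),B(480,430),B(690,380)],.005)[:,:2])
p=r.x;c,s=np.cos(p[2]),np.sin(p[2])
def tof(P): d=P[:,:2]-p[:2]; return np.c_[c*d[:,0]+s*d[:,1],-s*d[:,0]+c*d[:,1]]*1000
print("balls scene",tof(onplane("scene",[S(268,182),S(323,217),S(330,252),S(253,253),S(263,297),S(205,190),S(183,285)],.117)))
print("balls side",tof(onplane("side",[D(123,161),D(97,188),D(143,189),D(189,189),D(219,180),D(221,206),D(133,220),D(170,220)],.117)))
E
```

```text
feeder [ 0.5566 -0.0547  0.0838] 4.798622117398812
[[ 0.4079 -0.1505]
 [ 0.6336 -0.1607]
 [-1.7525 -0.9777]
 [ 0.5809 -0.8481]
 [ 0.4287  0.5346]
 [ 0.1067 -1.8226]
 [ 0.2505 -0.7159]
 [ 1.3869  1.062 ]
 [-1.8071  0.0674]
 [ 0.5016 -0.6721]]
top (array([0.5234, 0.2619, 0.1617]), np.float64(0.10105662614310518))
hbot (array([0.534 , 0.2318, 0.1002]), np.float64(1.4476888459692532))
mouth (array([0.5398, 0.2086, 0.0988]), np.float64(0.11358049145215432))
base scene [[0.5303 0.1204]
 [0.6043 0.1436]
 [0.5692 0.2462]]
base side [[0.5995 0.147 ]
 [0.5669 0.2517]
 [0.4939 0.2277]]
balls scene [[-42.7703  25.0866]
 [ -2.2307  47.8224]
 [ 29.235   42.6056]
 [ 18.6603  -0.6583]
 [ 56.5327  -4.9194]
 [-44.9912 -13.7361]
 [ 35.213  -45.9285]]
balls side [[ 35.1216 -42.5031]
 [ 56.887   -1.3089]
 [ 18.4318   2.0278]
 [-19.9626   3.8551]
 [-45.9537  -8.5962]
 [-44.8474  30.0257]
 [ 27.1256  46.4021]
 [ -2.5487  47.7997]]
```

```bash
cat >> h.py <<'E'
from math import *
import json
def pose():
    o=bot.get_obs(); return np.array(o['ee_pos'])*1000, Ro.from_euler('xyz',o['tcp_rot'],degrees=True)
def plan(wps,start=None,claw=None,show=True):
    """wps: list of (pos mm, Ro, nrows). prints rows"""
    p,R=start or pose(); rows=[]
    for P,Q,n in wps:
        P=np.array(P,float); p0,R0=p,R
        rv=(R0.inv()*Q).as_rotvec(degrees=True)
        for k in range(1,n+1):
            t=p0+(P-p0)*k/n
            s=np.round(R.inv().apply(t-p)*2)/2; T=R0*Ro.from_rotvec(rv*k/n,degrees=True)
            a=np.round((R.inv()*T).as_rotvec(degrees=True)*10)/10
            rows.append((s,a)); p=p+R.apply(s); R=R*Ro.from_rotvec(a,degrees=True)
    f=lambda v:"["+",".join("%g"%(x+0) for x in v)+"]"
    if show:
        for i,(s,a) in enumerate(rows):
            if i%8==0: print("--")
            print('{"slide":%s,"angular":%s},'%(f(s),f(a)))
    return p,R
def tool(az,tilt,roll=0):
    """tool R for rod axis leaning to azimuth az (deg) by tilt; tool y level"""
    a=np.array([sin(radians(tilt))*cos(radians(az)),sin(radians(tilt))*sin(radians(az)),cos(radians(tilt))])
    y=np.array([cos(radians(az-90)),sin(radians(az-90)),0]); z=-a
    return Ro.from_matrix(np.c_[np.cross(y,z),y,z]),a
E
python3 - <<'E'
from h import *
R,a=tool(107.5,32); g=np.array([527.4,249.3,140.5])
s=plan([(g+110*a,R,8),(g+50*a,R,2),(g,R,3)]); print(s[0],s[1].as_euler('xyz',degrees=True),a)
E
```

```text
--
{"slide":[38,-5,2],"angular":[-0.6,-4,-2.1]},
{"slide":[38.5,-3.5,-0.5],"angular":[-0.6,-3.9,-2.2]},
{"slide":[38,-2,-3.5],"angular":[-0.7,-4,-2.1]},
{"slide":[38,-1,-6],"angular":[-0.6,-4,-2.1]},
{"slide":[37.5,1,-9],"angular":[-0.6,-3.9,-2.1]},
{"slide":[37,2.5,-11],"angular":[-0.6,-4,-2.2]},
{"slide":[35.5,3.5,-13.5],"angular":[-0.6,-4,-2.1]},
{"slide":[35,5.5,-16.5],"angular":[-0.6,-4,-2.1]},
--
{"slide":[0,0,30],"angular":[0,0,0]},
{"slide":[0,0,30],"angular":[0,0,0]},
{"slide":[0,0,16.5],"angular":[0,0,0]},
{"slide":[0,0,17],"angular":[0,0,0]},
{"slide":[0,0,16.5],"angular":[0,0,0]},
[527.43518563 249.51670953 140.55516821] [-179.96625381   32.04042086  107.47385082] [-0.1593498   0.50539298  0.8480481 ]
```

Call:
play_rows(increments=[{"slide": [38, -5, 2], "angular": [-0.6, -4, -2.1], "claw": 1}, {"slide": [38.5, -3.5, -0.5], "angular": [-0.6, -3.9, -2.2], "claw": 1}, {"slide": [38, -2, -3.5], "angular": [-0.7, -4, -2.1], "claw": 1}, {"slide": [38, -1, -6], "angular": [-0.6, -4, -2.1], "claw": 1}, {"slide": [37.5, 1, -9], "angular": [-0.6, -3.9, -2.1], "claw": 1}, {"slide": [37, 2.5, -11], "angular": [-0.6, -4, -2.2], "claw": 1}, {"slide": [35.5, 3.5, -13.5], "angular": [-0.6, -4, -2.1], "claw": 1}, {"slide": [35, 5.5, -16.5], "angular": [-0.6, -4, -2.1], "claw": 1}])

```text
time: 0.9
ee_pos: [0.5096, 0.3067, 0.2343]
tcp_rot: [179.9, 32.2, 107.5]
wrist_force: [1.1, 0.1, 0.1]
opening: 0.0856
grasp_force: 0.0
```

```bash
python3 - <<'E'
from h import *
print(pose()[0],pose()[1].as_euler('xyz',degrees=True))
i=bot.camera_info("wrist"); im=bot.camera("wrist"); cv2.imwrite("pics/w1.png",im[:,:,::-1])
R,a=tool(107.5,32); g=np.array([527.4,249.3,140.5])/1000
print(proj("wrist",[g+.025*a,g-.045*a,g-.1*a],i), i)
E
```

```text
[509.63819562 306.74717502 234.27617841] [179.94189723  32.22596435 107.53216404]
[[317.7203163  218.98587553]
 [317.71601919 192.35307593]
 [317.71381409 178.68625318]] {'fovy': 66.54579315484567, 'cx': 317.9263032664003, 'cy': 202.00499675295657, 'R': array([[ 9.53321191e-01,  3.01958121e-01,  6.09246916e-06],
       [ 1.93979077e-01, -6.12432723e-01,  7.66353886e-01],
       [ 2.31410510e-01, -7.30580217e-01, -6.42418650e-01]]), 't': array([-0.57822939, -0.05256635,  0.39791094])}
```

View pics/w1.png

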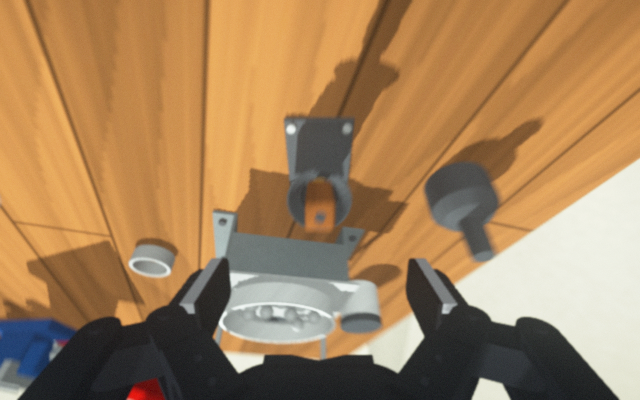

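Call:
play_rows(increments=[{"slide": [0, 0.5, 30], "angular": [0, 0, 0], "claw": 1}, {"slide": [-0.5, 0, 30], "angular": [0, 0, 0], "claw": 1}, {"slide": [0, 0.5, 17], "angular": [0, 0, 0], "claw": 1}, {"slide": [0, 0, 17], "angular": [0, 0, 0], "claw": 1}, {"slide": [0, 0, 16], "angular": [0, 0, 0], "claw": 1}, {"slide": [0, 0, 0], "angular": [0, 0, 0], "claw": 1}, {"slide": [0, 0, 0], "angular": [0, 0, 0], "claw": -1}, {"slide": [0, 0, 0], "angular": [0, 0, 0], "claw": -1}], squeeze=70)

```text
time: 1.75
ee_pos: [0.5289, 0.2499, 0.1422]
tcp_rot: [179.9, 32.0, 107.4]
wrist_force: [-0.1, 0.5, 0.3]
opening: 0.0591
grasp_force: 0.0
```

Call:
play_rows(increments=[{"slide": [0, 0, 0], "angular": [0, 0, 0], "claw": -1}, {"slide": [0, 0, 0], "angular": [0, 0, 0], "claw": -1}, {"slide": [0, 0, 0], "angular": [0, 0, 0], "claw": -1}, {"slide": [0, 0, 0], "angular": [0, 0, 0], "claw": -1}, {"slide": [0, 0, 0], "angular": [0, 0, 0], "claw": -1}])

```text
time: 2.25
ee_pos: [0.529, 0.2497, 0.1418]
tcp_rot: [179.9, 32.0, 107.4]
wrist_force: [0.8, 2.2, 4.0]
opening: 0.0212
grasp_force: 68.8
```

Call:
play_rows(increments=[{"slide": [0, 0, -10], "angular": [0, 0, 0], "claw": -1}, {"slide": [0, 0, -15], "angular": [0, 0, 0], "claw": -1}, {"slide": [0, 0, -20], "angular": [0, 0, 0], "claw": -1}, {"slide": [0, 0, -20], "angular": [0, 0, 0], "claw": -1}, {"slide": [0, 0, -20], "angular": [0, 0, 0], "claw": -1}, {"slide": [0, 0, -20], "angular": [0, 0, 0], "claw": -1}, {"slide": [0, 0, -20], "angular": [0, 0, 0], "claw": -1}, {"slide": [0, 0, -5], "angular": [0, 0, 0], "claw": -1}])

```text
time: 3.05
ee_pos: [0.5077, 0.3164, 0.2532]
tcp_rot: [179.9, 32.0, 107.4]
wrist_force: [-0.1, 0.3, -1.0]
opening: 0.0212
grasp_force: 69.8
```

```bash
cat >> h.py <<'E'
FX=np.array([556.6,-54.7,106.]); FY=4.8; RF=Ro.from_euler('z',FY,degrees=True)
L=142.; OFF=np.zeros(3)  # ball-end centre in the tool frame = OFF + [0,0,L]
def tcp_for(f,tilt,az=None):
    """f: ball-end centre in feeder mm, z above the pan floor"""
    R,a=tool(90+FY if az is None else az,tilt)
    return FX+RF.apply(np.array(f,float))-R.apply(OFF+[0,0,L]),R
def tip():
    p,R=pose(); return RF.inv().apply(p+R.apply(OFF+[0,0,L])-FX)
def fpath(pts,start=None,show=True,tilt=15):
    """pts: (x,y,z,nrows[,tilt])"""
    w=[]
    for q in pts:
        P,R=tcp_for(q[:3],q[4] if len(q)>4 else tilt); w.append((P,R,q[3]))
    return plan(w,start,show=show)
E
python3 - <<'E'
from h import *
print(pose()[0],tip())
fpath([(0,50,90,8),(23,22,60,2),(23,22,14,6)])
E
```

```text
[507.74989297 316.41718006 253.1679898 ] [ -0.86020626 300.5472314   26.74437506]
--
{"slide":[-35.5,-5.5,10.5],"angular":[0.6,2.1,1.5]},
{"slide":[-36,-5,9],"angular":[0.7,2.1,1.4]},
{"slide":[-36,-3.5,7.5],"angular":[0.6,2.1,1.5]},
{"slide":[-37,-3,6.5],"angular":[0.7,2.2,1.4]},
{"slide":[-36.5,-1.5,5.5],"angular":[0.6,2.1,1.5]},
{"slide":[-37.5,-0.5,3.5],"angular":[0.7,2.1,1.4]},
{"slide":[-37,0,2.5],"angular":[0.6,2.1,1.5]},
{"slide":[-37.5,1.5,1],"angular":[0.7,2.1,1.5]},
--
{"slide":[-9.5,11.5,18],"angular":[0,0,0]},
{"slide":[-9.5,11.5,18],"angular":[0,0,0]},
{"slide":[2,0,7.5],"angular":[0,0,0]},
{"slide":[2,0,7.5],"angular":[0,0,0]},
{"slide":[2,0,7.5],"angular":[0,0,0]},
{"slide":[2,0,7.5],"angular":[0,0,0]},
{"slide":[2,0,7],"angular":[0,0,0]},
{"slide":[2,0,7.5],"angular":[0,0,0]},
```

Call:
play_rows(increments=[{"slide": [-35.5, -5.5, 10.5], "angular": [0.6, 2.1, 1.5], "claw": -1}, {"slide": [-36, -5, 9], "angular": [0.7, 2.1, 1.4], "claw": -1}, {"slide": [-36, -3.5, 7.5], "angular": [0.6, 2.1, 1.5], "claw": -1}, {"slide": [-37, -3, 6.5], "angular": [0.7, 2.2, 1.4], "claw": -1}, {"slide": [-36.5, -1.5, 5.5], "angular": [0.6, 2.1, 1.5], "claw": -1}, {"slide": [-37.5, -0.5, 3.5], "angular": [0.7, 2.1, 1.4], "claw": -1}, {"slide": [-37, 0, 2.5], "angular": [0.6, 2.1, 1.5], "claw": -1}, {"slide": [-37.5, 1.5, 1], "angular": [0.7, 2.1, 1.5], "claw": -1}])

```text
time: 3.85
ee_pos: [0.5493, 0.029, 0.332]
tcp_rot: [-179.9, 15.0, 94.7]
wrist_force: [0.7, 0.6, -2.5]
opening: 0.0206
grasp_force: 69.7
```

```bash
python3 - <<'E'
from h import *
np.set_printoptions(precision=2,suppress=True)
p,R=pose(); print(p,R.as_euler('xyz',degrees=True),tip())
T=(FX+RF.apply(tip()))/1000; E=(p+R.apply([0,0,45]))/1000  # handle bottom
out=np.zeros((600,800,3),np.uint8)
for k,n in enumerate(["scene","side"]):
    im=bot.camera(n)[:,:,::-1].copy(); cv2.imwrite(f"pics/{n}1.png",im)
    print(n,proj(n,[T,E,p/1000]))
    c=proj(n,FX/1000)[0].astype(int); x0,y0=c[0]-65,c[1]-95
    print(x0,y0); out[:450 if 0 else 600,k*400:k*400+390]=cv2.resize(im[y0:y0+200,x0:x0+130],(390,600),interpolation=cv2.INTER_CUBIC)
cv2.imwrite("pics/t1.png",out)
im=bot.camera("wrist"); i=bot.camera_info("wrist"); cv2.imwrite("pics/w2.png",im[:,:,::-1])
E
```

```text
[549.29  28.97 331.98] [-179.9    15.     94.66] [-0.62 47.24 88.82]
scene [[336.03 178.11]
 [350.76 134.29]
 [358.19 112.18]]
247 122
side [[304.06 177.52]
 [303.85 140.39]
 [303.74 120.68]]
238 106
```

View pics/t1.png

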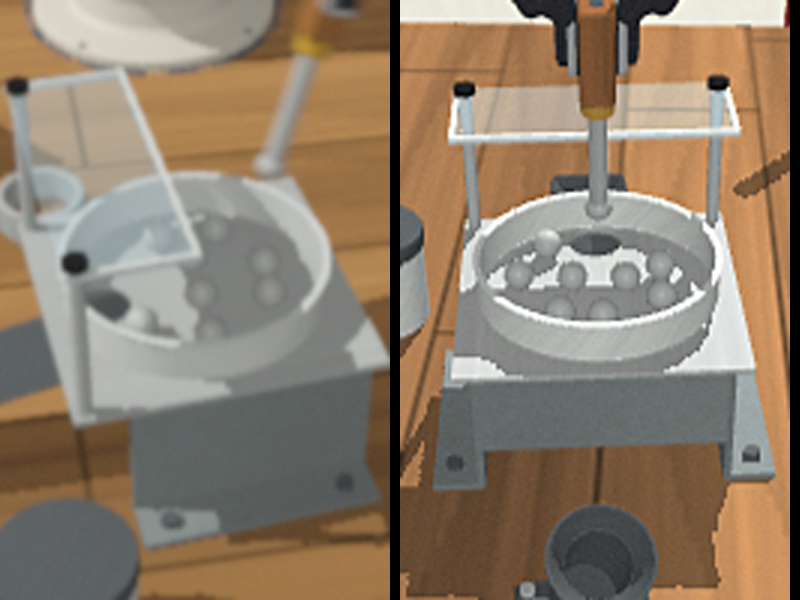

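View pics/w2.png

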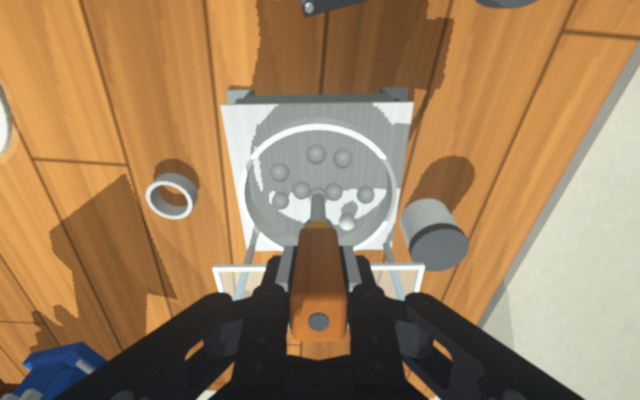

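```bash
cat >> h.py <<'E'
L=139.
def circ(im,info,rmm=11,name="wrist",dp=1.0,p2=9):
    """circles of the ball size in the pan; feeder mm"""
    S=4; g=cv2.cvtColor(im,cv2.COLOR_RGB2GRAY)
    f=200/np.tan(np.radians(info['fovy']/2)); c=np.array(info['R'])@(FX/1000)+info['t']; r=f*.011/c[2]
    q=proj(name,FX/1000,info)[0]; w=int(f*.1/c[2]); x0,y0=int(max(q[0]-w,0)),int(max(q[1]-w,0))
    g=cv2.resize(g[y0:y0+2*w,x0:x0+2*w],None,fx=S,fy=S,interpolation=cv2.INTER_CUBIC); g=cv2.GaussianBlur(g,(0,0),2)
    h=cv2.HoughCircles(g,cv2.HOUGH_GRADIENT_ALT if 0 else cv2.HOUGH_GRADIENT,dp,r*S*1.4,param1=60,param2=p2,minRadius=int(r*S*.8),maxRadius=int(r*S*1.2))
    if h is None: return np.zeros((0,2)),None
    uv=(h[0][:,:2]+.5)/S-.5+[x0,y0]
    P=RF.inv().apply(onplane(name,uv,.117,info)*1000-FX)
    k=np.hypot(P[:,0],P[:,1])<80
    return P[k][:,:2],uv[k]
E
python3 - <<'E'
from h import *
np.set_printoptions(precision=1,suppress=True)
i=bot.camera_info("wrist"); im=cv2.imread("pics/w2.png")[:,:,::-1]
uv=np.array([(316,154),(343,157),(280,172),(302,190),(333,191),(365,194),(281,201),(347,221)],float)
print(RF.inv().apply(onplane("wrist",uv,.117,i)*1000-FX))
for p2 in (9,13,17):
  P,u=circ(im,i,p2=p2); print(p2); print(np.c_[P,u])
p,R=pose()
for l in (136,139,142): print(l,proj("wrist",(p+R.apply([0,0,l]))/1000,i))
for n in ["side","scene"]:
  P,u=circ(cv2.imread(f"pics/{n}1.png")[:,:,::-1],bot.camera_info(n),name=n,p2=12); print(n,np.c_[P,u])
fpath([(23,22,60,3),(23,22,14,5)])
E
```

```text
[[ -3.   52.2  11. ]
 [ 27.1  48.4  11. ]
 [-44.6  30.   11. ]
 [-20.1   5.8  11. ]
 [ 16.9   4.3  11. ]
 [ 55.5  -0.1  11. ]
 [-46.3  -9.6  11. ]
 [ 35.7 -40.3  11. ]]
9
[[ 55.9  -1.2 365.2 194.8]
 [-47.1  -8.5 280.2 200.2]
 [-21.    6.2 301.2 189.8]
 [ 17.5   2.9 333.5 192. ]
 [ 35.1 -41.1 346.5 221.5]
 [ 38.2 -21.1 349.8 208.5]
 [-56.9  45.8 268.  159.5]
 [  9.8 -63.5 326.5 235.2]
 [ 17.6 -29.  333.  213.8]
 [-25.1 -28.8 299.  213.8]
 [-76.2  11.6 254.5 186. ]]
13
[[ 55.9  -1.2 365.2 194.8]
 [-47.1  -8.5 280.2 200.2]
 [-21.    6.2 301.2 189.8]
 [ 17.5   2.9 333.5 192. ]
 [ 35.7 -40.7 347.  221.2]
 [-56.9  45.8 268.  159.5]
 [  9.8 -63.5 326.5 235.2]
 [ 14.7 -25.5 330.8 211.5]]
17
[[ 55.9  -1.2 365.2 194.8]
 [-47.1  -8.5 280.2 200.2]
 [-21.3   5.5 301.  190.2]
 [ 17.5   2.9 333.5 192. ]
 [ 34.7 -39.9 346.2 220.8]]
136 [[318.5 197.7]]
139 [[318.5 196.7]]
142 [[318.5 195.7]]
side [[-20.1   4.1 312.8 197.8]
 [ 19.5   1.2 294.5 197.5]
 [ 36.4 -45.4 286.8 186.2]]
scene [[ 16.1 -60.6 284.2 223.8]]
--
{"slide":[-5,7.5,12.5],"angular":[0,0,-0.1]},
{"slide":[-5.5,8,12.5],"angular":[-0.1,0.1,-0.1]},
{"slide":[-5,7.5,12.5],"angular":[0,0,-0.1]},
{"slide":[2.5,0,9],"angular":[0,0,0]},
{"slide":[2,0,9],"angular":[0,0,0]},
{"slide":[2.5,0,8.5],"angular":[0,0,0]},
{"slide":[2.5,0,9],"angular":[0,0,0]},
{"slide":[2,0,9],"angular":[0,0,0]},
```

```bash
python3 - <<'E'
from h import *
s=fpath([(21,26,60,3),(21,26,14,5),(22,22,14,1),(8.5,-28,14,5),(-2,0,40,2),])
E
```

```text
--
{"slide":[-4,7,12],"angular":[0,0,-0.1]},
{"slide":[-4,7,12.5],"angular":[-0.1,0.1,-0.1]},
{"slide":[-4,7,12],"angular":[0,0,-0.1]},
{"slide":[2.5,0,9],"angular":[0,0,0]},
{"slide":[2.5,0,8.5],"angular":[0,0,0]},
{"slide":[2,0,9],"angular":[0,0,0]},
{"slide":[2.5,0,9],"angular":[0,0,0]},
{"slide":[2.5,0,9],"angular":[0,0,0]},
--
{"slide":[-4,1,1],"angular":[0,0,0]},
{"slide":[-9.5,-2.5,2.5],"angular":[0,0,0]},
{"slide":[-10,-3,2.5],"angular":[0,0,0]},
{"slide":[-9.5,-2.5,2.5],"angular":[0,0,0]},
{"slide":[-9.5,-2.5,3],"angular":[0,0,0]},
{"slide":[-9.5,-3,2.5],"angular":[0,0,0]},
{"slide":[10,-5,-16.5],"angular":[0,0,0]},
{"slide":[10,-5.5,-16],"angular":[0,0,0]},
```

Call:
play_rows(increments=[{"slide": [-4, 7, 12], "angular": [0, 0, -0.1], "claw": -1}, {"slide": [-4, 7, 12.5], "angular": [-0.1, 0.1, -0.1], "claw": -1}, {"slide": [-4, 7, 12], "angular": [0, 0, -0.1], "claw": -1}, {"slide": [2.5, 0, 9], "angular": [0, 0, 0], "claw": -1}, {"slide": [2.5, 0, 8.5], "angular": [0, 0, 0], "claw": -1}, {"slide": [2, 0, 9], "angular": [0, 0, 0], "claw": -1}, {"slide": [2.5, 0, 9], "angular": [0, 0, 0], "claw": -1}, {"slide": [2.5, 0, 9], "angular": [0, 0, 0], "claw": -1}])

```text
time: 4.8
ee_pos: [0.5722, 0.0116, 0.2531]
tcp_rot: [-180.0, 15.0, 95.0]
wrist_force: [0.7, -0.6, -2.1]
opening: 0.0214
grasp_force: 69.7
```

Call:
play_rows(increments=[{"slide": [-4, 1, 1], "angular": [0, 0, 0], "claw": -1}, {"slide": [-9.5, -2.5, 2.5], "angular": [0, 0, 0], "claw": -1}, {"slide": [-10, -3, 2.5], "angular": [0, 0, 0], "claw": -1}, {"slide": [-9.5, -2.5, 2.5], "angular": [0, 0, 0], "claw": -1}, {"slide": [-9.5, -2.5, 3], "angular": [0, 0, 0], "claw": -1}, {"slide": [-9.5, -3, 2.5], "angular": [0, 0, 0], "claw": -1}, {"slide": [10, -5, -16.5], "angular": [0, 0, 0], "claw": -1}, {"slide": [10, -5.5, -16], "angular": [0, 0, 0], "claw": -1}])

```text
time: 5.6
ee_pos: [0.5512, -0.0176, 0.28]
tcp_rot: [-179.9, 15.0, 94.9]
wrist_force: [-0.7, -0.4, -1.2]
opening: 0.0211
grasp_force: 69.7
```

```bash
cat >> h.py <<'E'
def look(tag,cams=("side","wrist")):
    """saves raw pictures and infos; prints ball candidates from a matched filter"""
    import pickle
    for n in cams:
        i=bot.camera_info(n); im=bot.camera(n); cv2.imwrite(f"pics/{n}_{tag}.png",im[:,:,::-1]); pickle.dump(i,open(f"pics/{n}_{tag}.pkl","wb"))
def rect(im,i,n,mm=180,s=4):
    """plan view at ball-centre height, s px/mm... returns image, feeder coords = (px/s - mm/2, mm/2 - py/s)"""
    g=np.array([[-90,90],[90,90],[90,-90],[-90,-90]],float)
    W=FX+RF.apply(np.c_[g,np.full(4,11.)]); uv=proj(n,W/1000,i).astype(np.float32)
    d=np.array([[0,0],[mm*s,0],[mm*s,mm*s],[0,mm*s]],np.float32)
    return cv2.warpPerspective(im,cv2.getPerspectiveTransform(uv,d),(mm*s,mm*s),flags=cv2.INTER_CUBIC)
E
python3 - <<'E'
from h import *
import pickle
np.set_printoptions(precision=1,suppress=True)
print(tip(),bot.get_obs()['wrist_force'])
look("a")
o=[]
for n in ("side","wrist"):
    i=pickle.load(open(f"pics/{n}_a.pkl","rb")); im=cv2.imread(f"pics/{n}_a.png"); 
    r=rect(im,i,n,s=2); o.append(r)
cv2.imwrite("pics/ra.png",np.hstack(o))
E
```

```text
[-2.4  1.5 39.8] [-0.7 -0.4 -1.2]
```

View pics/ra.png

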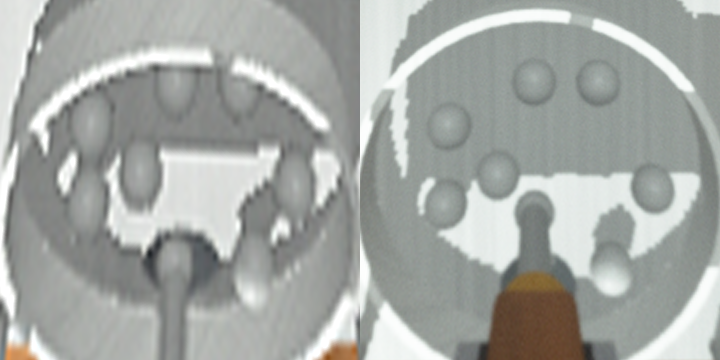

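```bash
python3 - <<'E'
from h import *
s=fpath([(-24,24,40,2),(-24,24,14,3),(-25.5,22.5,14,1),(-13,-28,14,5),(-4,10,40,2),(-3.5,71,42,3),(-3.5,71.5,14,4)])
print(FX+RF.apply([0,0,0]),RF.inv().apply(s[0]+s[1].apply([0,0,L])-FX))
E
```

```text
--
{"slide":[10.5,-11,-2],"angular":[0.1,0,0.1]},
{"slide":[10.5,-11,-2],"angular":[0.1,0,0.1]},
{"slide":[2.5,0,8.5],"angular":[0,0,0]},
{"slide":[2,0,8.5],"angular":[0,0,0]},
{"slide":[2.5,0,8],"angular":[0,0,0]},
{"slide":[-1.5,-1.5,0.5],"angular":[0,0,0]},
{"slide":[-10,2.5,2.5],"angular":[0,0,0]},
{"slide":[-9.5,2.5,2.5],"angular":[0,0,0]},
--
{"slide":[-10,2.5,3],"angular":[0,0,0]},
{"slide":[-9.5,2.5,2.5],"angular":[0,0,0]},
{"slide":[-10,2.5,2.5],"angular":[0,0,0]},
{"slide":[15,4.5,-17.5],"angular":[0,0,0]},
{"slide":[15,4.5,-17.5],"angular":[0,0,0]},
{"slide":[19.5,0,-6],"angular":[0,0,0]},
{"slide":[19.5,0.5,-5.5],"angular":[0,0,0]},
{"slide":[19.5,0,-6],"angular":[0,0,0]},
--
{"slide":[2,0,6.5],"angular":[0,0,0]},
{"slide":[2,0,7],"angular":[0,0,0]},
{"slide":[2,0,6.5],"angular":[0,0,0]},
{"slide":[1.5,0,7],"angular":[0,0,0]},
[556.6 -54.7 106. ] [-3.45315088 71.33791751 13.88414088]
```

Call:
play_rows(increments=[{"slide": [10.5, -11, -2], "angular": [0.1, 0, 0.1], "claw": -1}, {"slide": [10.5, -11, -2], "angular": [0.1, 0, 0.1], "claw": -1}, {"slide": [2.5, 0, 8.5], "angular": [0, 0, 0], "claw": -1}, {"slide": [2, 0, 8.5], "angular": [0, 0, 0], "claw": -1}, {"slide": [2.5, 0, 8], "angular": [0, 0, 0], "claw": -1}, {"slide": [-1.5, -1.5, 0.5], "angular": [0, 0, 0], "claw": -1}, {"slide": [-10, 2.5, 2.5], "angular": [0, 0, 0], "claw": -1}, {"slide": [-9.5, 2.5, 2.5], "angular": [0, 0, 0], "claw": -1}])

```text
time: 6.5
ee_pos: [0.5335, -0.0192, 0.2528]
tcp_rot: [-179.8, 15.0, 94.8]
wrist_force: [0.2, 0.2, -1.7]
opening: 0.0212
grasp_force: 69.7
```

Call:
play_rows(increments=[{"slide": [-10, 2.5, 3], "angular": [0, 0, 0], "claw": -1}, {"slide": [-9.5, 2.5, 2.5], "angular": [0, 0, 0], "claw": -1}, {"slide": [-10, 2.5, 2.5], "angular": [0, 0, 0], "claw": -1}, {"slide": [15, 4.5, -17.5], "angular": [0, 0, 0], "claw": -1}, {"slide": [15, 4.5, -17.5], "angular": [0, 0, 0], "claw": -1}, {"slide": [19.5, 0, -6], "angular": [0, 0, 0], "claw": -1}, {"slide": [19.5, 0.5, -5.5], "angular": [0, 0, 0], "claw": -1}, {"slide": [19.5, 0, -6], "angular": [0, 0, 0], "claw": -1}])

```text
time: 7.3
ee_pos: [0.5448, 0.0515, 0.2803]
tcp_rot: [-179.8, 15.0, 94.8]
wrist_force: [0.6, -0.1, -1.5]
opening: 0.0216
grasp_force: 69.8
```

```bash
cat >> h.py <<'E'
def balls(n,tag,p2=16):
    import pickle
    i=pickle.load(open(f"pics/{n}_{tag}.pkl","rb")); im=cv2.imread(f"pics/{n}_{tag}.png"); s=3
    r=cv2.cvtColor(rect(im,i,n,s=s),cv2.COLOR_BGR2GRAY)
    r=cv2.createCLAHE(3,(6,6)).apply(r); r=cv2.GaussianBlur(r,(0,0),2)
    h=cv2.HoughCircles(r,cv2.HOUGH_GRADIENT,1,15*s,param1=70,param2=p2,minRadius=int(9*s),maxRadius=int(12.5*s))
    if h is None: return []
    P=np.c_[h[0][:,0]/s-90,90-h[0][:,1]/s]; return P[np.hypot(*P.T)<80]
E
python3 - <<'E'
from h import *
np.set_printoptions(precision=0,suppress=True)
print(tip()); print(balls("wrist","a").tolist())
look("b",("wrist","side"))
print(np.array(balls("wrist","b"))); print(np.array(balls("side","b")))
E
```

```text
[-3. 71. 40.]
[[-2.5, 49.16666793823242], [29.833335876464844, 48.83333206176758], [56.83332824707031, -6.166664123535156], [-21.5, 1.1666641235351562], [-43.83333206176758, 27.833332061767578], [-49.16666793823242, -11.5], [-2.8333358764648438, -16.166664123535156], [36.166664123535156, -49.5]]
[[ 57.  -7.]
 [ 30.  50.]
 [-28.  -4.]]
[[ 38. -18.]
 [ 55.  -0.]
 [ 22. -23.]]
```

```bash
python3 - <<'E'
from h import *
np.set_printoptions(precision=0,suppress=True)
for p in (8,10,12,14): print(p,np.array(balls("wrist","b",p)).round().tolist()); print("  s",np.array(balls("side","b",p)).round().tolist())
import pickle
o=[rect(cv2.imread(f"pics/{n}_b.png"),pickle.load(open(f"pics/{n}_b.pkl","rb")),n,s=2) for n in ("side","wrist")]
cv2.imwrite("pics/rb.png",np.hstack(o))
E
```

```text
8 [[57.0, -7.0], [29.0, 47.0], [-4.0, 48.0], [-46.0, 30.0], [36.0, -20.0], [-56.0, 42.0], [-51.0, -2.0], [46.0, 56.0], [-28.0, -4.0], [6.0, 6.0], [58.0, -22.0], [13.0, 36.0], [14.0, 67.0], [32.0, 62.0], [54.0, 39.0], [-24.0, 26.0], [70.0, 19.0], [76.0, -12.0], [26.0, -2.0], [-40.0, 52.0], [-40.0, 12.0], [42.0, -64.0], [-50.0, -32.0], [70.0, -35.0]]
  s [[28.0, 43.0], [39.0, -17.0], [55.0, -8.0], [-50.0, 1.0], [56.0, -28.0], [64.0, 25.0], [77.0, 11.0], [-10.0, -42.0], [-48.0, 33.0], [-72.0, 34.0], [-28.0, -72.0], [-22.0, -26.0], [12.0, 10.0], [72.0, -19.0], [20.0, -24.0], [32.0, -57.0], [-23.0, 7.0], [-5.0, 42.0], [12.0, -72.0], [-26.0, 26.0], [-75.0, 4.0], [70.0, -2.0], [-71.0, -10.0], [-44.0, 17.0], [-20.0, 46.0], [45.0, 28.0], [8.0, -41.0], [-44.0, -15.0], [40.0, 8.0], [12.0, 46.0], [-61.0, 21.0], [-25.0, -48.0], [-12.0, -61.0], [30.0, 62.0], [-24.0, 65.0], [-52.0, 54.0], [9.0, -6.0], [-58.0, -31.0], [23.0, 27.0]]
10 [[57.0, -7.0], [29.0, 47.0], [-4.0, 48.0], [-46.0, 30.0], [-45.0, -9.0], [-28.0, -4.0], [36.0, -20.0], [58.0, -22.0], [-24.0, 26.0], [6.0, 6.0], [-63.0, 46.0], [69.0, 
[... 162 characters left out ...]
.0, 4.0], [-5.0, 42.0], [45.0, 28.0], [8.0, -41.0], [9.0, 10.0], [28.0, 42.0], [-24.0, -24.0], [-44.0, -15.0], [74.0, -19.0], [-61.0, 21.0], [-78.0, 6.0], [36.0, -48.0], [-72.0, -9.0], [-24.0, 65.0], [-58.0, -32.0]]
12 [[57.0, -7.0], [29.0, 47.0], [-46.0, 30.0], [-2.0, 52.0], [-28.0, -4.0], [58.0, -22.0], [6.0, 6.0], [-45.0, -9.0], [-22.0, 25.0]]
  s [[39.0, -17.0], [55.0, -0.0], [21.0, -23.0], [70.0, 4.0], [-47.0, 34.0], [64.0, 25.0], [-20.0, 12.0], [-24.0, -24.0], [-2.0, -46.0], [-57.0, 7.0], [-43.0, -15.0]]
14 [[57.0, -7.0], [28.0, 51.0], [-46.0, 28.0], [-2.0, 52.0], [-28.0, -4.0]]
  s [[39.0, -17.0], [55.0, -0.0], [64.0, 25.0], [-20.0, 12.0], [-24.0, -24.0], [22.0, -23.0], [-0.0, -46.0]]
```

View pics/rb.png

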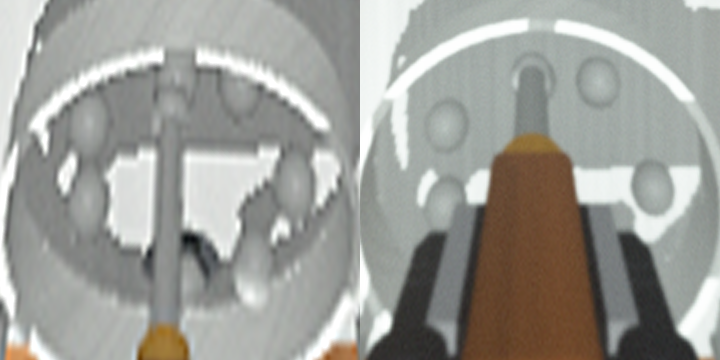

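```bash
python3 - <<'E'
from h import *
s=fpath([(-4,71.5,14,4),(-4,68,14,1),(-2.5,-28,14,9),(0,10,42,2)])
E
```

```text
--
{"slide":[1.5,-0.5,6.5],"angular":[0,0,0]},
{"slide":[1.5,0,6],"angular":[-0.1,0,0.1]},
{"slide":[1.5,-0.5,6.5],"angular":[0,0,0]},
{"slide":[1.5,0,6],"angular":[-0.1,0,0]},
{"slide":[-3,0,1],"angular":[0,0,0]},
{"slide":[-10.5,0,2.5],"angular":[0,0,0]},
{"slide":[-10,0.5,3],"angular":[0,0,0]},
{"slide":[-10.5,0,2.5],"angular":[0,0,0]},
--
{"slide":[-10.5,0,3],"angular":[0,0,0]},
{"slide":[-10,0.5,2.5],"angular":[0,0,0]},
{"slide":[-10.5,0,3],"angular":[0,0,0]},
{"slide":[-10.5,0,2.5],"angular":[0,0,0]},
{"slide":[-10,0,3],"angular":[0,0,0]},
{"slide":[-10.5,0.5,2.5],"angular":[0,0,0]},
{"slide":[15,1,-18.5],"angular":[0,0,0]},
{"slide":[14.5,1.5,-18],"angular":[0,0,0]},
```

Call:
play_rows(increments=[{"slide": [1.5, -0.5, 6.5], "angular": [0, 0, 0], "claw": -1}, {"slide": [1.5, 0, 6], "angular": [-0.1, 0, 0.1], "claw": -1}, {"slide": [1.5, -0.5, 6.5], "angular": [0, 0, 0], "claw": -1}, {"slide": [1.5, 0, 6], "angular": [-0.1, 0, 0], "claw": -1}, {"slide": [-3, 0, 1], "angular": [0, 0, 0], "claw": -1}, {"slide": [-9, 0, 2.5], "angular": [0, 0, 0], "claw": -1}, {"slide": [-11, 0, 3], "angular": [0, 0, 0], "claw": -1}, {"slide": [-11, 0.5, 3], "angular": [0, 0, 0], "claw": -1}])

```text
time: 8.2
ee_pos: [0.547, 0.0143, 0.2545]
tcp_rot: [179.9, 15.0, 94.7]
wrist_force: [0.4, 0.3, -1.9]
opening: 0.0211
grasp_force: 69.7
```

Call:
play_rows(increments=[{"slide": [-10.5, 0, 3], "angular": [0, 0, 0], "claw": -1}, {"slide": [-10, 0.5, 2.5], "angular": [0, 0, 0], "claw": -1}, {"slide": [-10.5, 0, 3], "angular": [0, 0, 0], "claw": -1}, {"slide": [-10.5, 0, 2.5], "angular": [0, 0, 0], "claw": -1}, {"slide": [-10, 0, 3], "angular": [0, 0, 0], "claw": -1}, {"slide": [-10.5, 0.5, 2.5], "angular": [0, 0, 0], "claw": -1}, {"slide": [15, 1, -18.5], "angular": [0, 0, 0], "claw": -1}, {"slide": [14.5, 1.5, -18], "angular": [0, 0, 0], "claw": -1}])

```text
time: 9.0
ee_pos: [0.5523, -0.0111, 0.282]
tcp_rot: [-180.0, 15.0, 94.6]
wrist_force: [0.8, 0.4, -1.3]
opening: 0.0207
grasp_force: 69.6
```

```bash
python3 - <<'E'
from h import *
import pickle
print(tip().round(1)); 
look("c",("wrist","side","scene"))
for p in (12,15): print(np.array(balls("wrist","c",p)).round().tolist()); print(np.array(balls("side","c",p)).round().tolist())
# hole region brightness over side frames
for t in "abc":
    r=cv2.cvtColor(rect(cv2.imread(f"pics/side_{t}.png"),pickle.load(open(f"pics/side_{t}.pkl","rb")),"side",s=1),cv2.COLOR_BGR2GRAY)
    print(t); print(r[115:150:4,66:118:4])
E
```

```text
[-0.8  7.8 41.7]
[[58.0, -2.0], [-48.0, 29.0], [-48.0, -11.0], [-1.0, -11.0], [35.0, -48.0], [29.0, 50.0], [38.0, -23.0], [17.0, -29.0], [-6.0, -48.0]]
[[28.0, 43.0], [39.0, 8.0], [-65.0, 25.0], [1.0, -41.0], [18.0, -22.0], [-47.0, 32.0], [52.0, -6.0], [65.0, 25.0], [38.0, -48.0], [-1.0, 2.0], [-28.0, 44.0]]
[[58.0, -2.0], [-48.0, 29.0], [-48.0, -11.0], [-1.0, -11.0], [37.0, -48.0], [29.0, 49.0], [38.0, -23.0]]
[[18.0, -22.0], [1.0, -42.0], [38.0, -48.0]]
a
[[224 226 227 204 174 172 151 154 191 199 224 220 218]
 [225 228 241 119 105 121 116  89  80 123 206 223 223]
 [157 176 161  57 138 159 151 129  96  80 121 231 232]
 [110 122  46  83 158 168 156 150  90  91  84 216 225]
 [130 119  68 104 156 166 153 151  96  94  89 114 130]
 [129 128  81 101 148 149 140 146  97  93  95 115 122]
 [128 133 111  94 130 141 137 130  90  96 111 125 123]
 [127 132 133 106 126 144 138 110 103 113 125 130 123]
 [125 128 134 141 126 143 134 112 132 132 127 127 127]]
b
[[225 226 242 137 146 139 122 128 189 203 225 222 219]
 [227 229 248 126 146 139  91  19  32 126 213 225 223]
 [161 178 161 118 145 140 101 
[... 153 characters left out ...]
144 139 129 158 151  63 103 116 122]
 [129 134 112 135 147 135 132 166 155 109 112 127 127]
 [129 134 134 134 148 136 135 170 152 123 126 131 122]
 [130 130 131 134 146 135 133 155 140 132 130 128 128]]
c
[[225 225 228 202 175 177 142 161 154 148 171 163 146]
 [227 227 240 123  93 130 138 112 163 157 154 155 151]
 [158 175 157  63 115 156 159 144 168 194 147 145 178]
 [109 123  45  66 141 167 166 153 120 224 172 170 195]
 [129 121  72  71 146 159 161 149  98 175 236 214 133]
 [129 128  82  73 136 142 139 136 104  83 129 122 120]
 [127 133 112  79 115 136 141 124  91  91 107 115 124]
 [127 133 138 109 107 142 142 125 101 115 122 131 125]
 [131 125 131 143 126 142 140 124 136 134 128 129 128]]
```

```bash
python3 - <<'E'
from h import *
a=cv2.imread("pics/scene0.png").astype(int); c=cv2.imread("pics/scene_c.png").astype(int)
d=np.abs(a-c).max(2).astype(np.uint8); d[:, 300:]=0; d[:190]=0
m=(d>25).astype(np.uint8); n,l,s,ct=cv2.connectedComponentsWithStats(m)
print([(s[k].tolist(),ct[k].round(1).tolist()) for k in range(1,n) if s[k][4]>4])
# predicted ball pixel positions on track
for z0 in (10,16,22):
  P=[]
  for k in range(8):
    x=11+22*k; y=-63-205*cos(radians(10))+x*cos(radians(10)); z=z0+x*sin(radians(10))+15.6; P.append(RF.apply([0,y,z-106])+FX)
  print(z0,proj("scene",np.array(P)/1000).round(0)[[0,1,2,7]].tolist(),proj("side",np.array(P)/1000).round(0)[[0,1,7]].tolist())
# ball outcome candidates using side diff (frame a vs c) in rect
import pickle
i=bot.camera_info("side")
A=cv2.imread("pics/side0.png"); C=cv2.imread("pics/side_c.png")
r=[cv2.cvtColor(rect(x,i,"side",s=1),cv2.COLOR_BGR2GRAY).astype(int) for x in (A,C)]
D=np.abs(r[0]-r[1]); D[D<35]=0
for row in range(10,170,8): print(90-row, ' '.join('%3d'%D[row:row+8,cc:cc+8].mean() for cc in range(0,180,8)))
E
```

```text
[([181, 259, 21, 15, 190], [190.6, 266.3])]
10 [[189.0, 269.0], [200.0, 265.0], [211.0, 262.0], [263.0, 246.0]] [[301.0, 173.0], [301.0, 176.0], [302.0, 195.0]]
16 [[189.0, 267.0], [199.0, 263.0], [210.0, 260.0], [263.0, 243.0]] [[301.0, 171.0], [301.0, 174.0], [302.0, 193.0]]
22 [[188.0, 265.0], [199.0, 261.0], [210.0, 258.0], [263.0, 241.0]] [[301.0, 169.0], [301.0, 172.0], [302.0, 191.0]]
80   0   0   0   0   0   0   0   0   0   0   0   0   0   0   0   0   0   0   0   0   0   0   0
72   0   0   0   0   0   0   0   0   0   0   0   0   0   1   0   0   0   0   0   0   0   0   0
64   0   0   0   0   0   0   0   0   0   0   0   0   0  66  34   0   0   0   0   0   0   0   0
56   0   0   0   0   0   0   0   0   0   0   2   7   0   0   1   0   0   0   0   0   0   0   0
48   0   0   0   0   0   0   0   0   0   0   0   0   0   0   0   0   0   0   0   0   0   0   0
40   0   0   0   0   0   0   0   0   0   0   0   0   0   0   0   0   0   0   0   0   0   0   0
32   0   0   0   0   0   0   0   0   0   0   0   0   0   0   0   0   0   0   0   0   0   0   0
24   0   0   0   0   0   0   0   0   0  
[... 500 characters left out ...]
   0   0   0   0   0   0   0
-24   0   0   0   0   0   0   0   0   0   0  23  36  49  54  58   0   0   0   0   0   0   0   0
-32   0   0   0   0   0   0   0   0   0   0  59  72  75  67  18   0   0   0   0   0   0   0   0
-40   0   0   0   0   0   0   0   0   0   0  58  61  18  60   2   0   0   0   0   0   0   0   0
-48   0   0   0   0   0   0   0   0   0   0  28  42   1   0   0   0   0   0   0   0   0   0   0
-56   0   0   0   0   0   0   0   0   0   0   0   4   0   0   0   0   0   0   0   0   0   0   0
-64   0   0   0   0   0   0   0   0   0   0  21  33   0   0   0   0   0   0   0   0   0   0   0
-72   0   0   0   0   0   0   0   0   0   0  34  41   0   0   0   0   0   0   0   0   0   0   0
```

```bash
python3 - <<'E'
from h import *
s=fpath([(29,-5,42,3),(29,-5,14,3),(28,-8,14,1),(16.5,-31,14,3),(22,-5,42,2),(56,-32,42,4)],tilt=28)
E
```

```text
--
{"slide":[6,9.5,2.5],"angular":[0,-4.3,0]},
{"slide":[6,10,2],"angular":[0.1,-4.4,0]},
{"slide":[6.5,9.5,1.5],"angular":[0,-4.3,0]},
{"slide":[4.5,0,8],"angular":[0,0,0]},
{"slide":[4.5,0,8.5],"angular":[0,0,0]},
{"slide":[4,0,8],"angular":[0,0,0]},
{"slide":[-2.5,-1,1.5],"angular":[0,0,0]},
{"slide":[-7,-4,3.5],"angular":[0,0,0]},
--
{"slide":[-6.5,-3.5,3.5],"angular":[0,0,0]},
{"slide":[-7,-4,4],"angular":[0,0,0]},
{"slide":[5,2.5,-18.5],"angular":[0,0,0]},
{"slide":[5,3,-18.5],"angular":[0,0,0]},
{"slide":[-6,8.5,3],"angular":[0,0,0]},
{"slide":[-6,8.5,3.5],"angular":[0,0,0]},
{"slide":[-6,8.5,3],"angular":[0,0,0]},
{"slide":[-6,8.5,3],"angular":[0,0,0]},
```

Call:
play_rows(increments=[{"slide": [6, 9.5, 2.5], "angular": [0, -4.3, 0], "claw": -1}, {"slide": [6, 10, 2], "angular": [0.1, -4.4, 0], "claw": -1}, {"slide": [6.5, 9.5, 1.5], "angular": [0, -4.3, 0], "claw": -1}, {"slide": [4.5, 0, 8], "angular": [0, 0, 0], "claw": -1}, {"slide": [4.5, 0, 8.5], "angular": [0, 0, 0], "claw": -1}, {"slide": [4, 0, 8], "angular": [0, 0, 0], "claw": -1}, {"slide": [-2.5, -1, 1.5], "angular": [0, 0, 0], "claw": -1}, {"slide": [-7, -4, 3.5], "angular": [0, 0, 0], "claw": -1}])

```text
time: 9.95
ee_pos: [0.5757, -0.0044, 0.2424]
tcp_rot: [-179.9, 28.0, 94.7]
wrist_force: [0.9, -0.2, -1.2]
opening: 0.0215
grasp_force: 69.7
```

Call:
play_rows(increments=[{"slide": [-6.5, -3.5, 3.5], "angular": [0, 0, 0], "claw": -1}, {"slide": [-7, -4, 4], "angular": [0, 0, 0], "claw": -1}, {"slide": [0, 0, 0], "angular": [0, 0, 0], "claw": -1}, {"slide": [5, 2.5, -18.5], "angular": [0, 0, 0], "claw": -1}, {"slide": [5, 3, -18.5], "angular": [0, 0, 0], "claw": -1}, {"slide": [15, 0, -8], "angular": [0, 0, 0], "claw": -1}, {"slide": [15, 0, -8], "angular": [0, 0, 0], "claw": -1}, {"slide": [0, 0, 0], "angular": [0, 0, 0], "claw": -1}])

```text
time: 10.75
ee_pos: [0.5705, 0.0423, 0.27]
tcp_rot: [-179.9, 28.0, 94.8]
wrist_force: [-0.1, -0.8, -1.5]
opening: 0.0213
grasp_force: 69.6
```

```bash
cat >> h.py <<'E'
def status(t):
    print("tip",tip().round(1)); look(t,("wrist","side","scene"))
    print("wrist",np.array(balls("wrist",t,14)).round().tolist()); print("side",np.array(balls("side",t,13)).round().tolist())
    a=cv2.imread("pics/scene0.png").astype(int); c=cv2.imread(f"pics/scene_{t}.png").astype(int)
    d=np.abs(a-c).max(2)>25; print("track cols",np.where(d[225:285,176:270].sum(0)>2)[0][[0,-1]]+176,"n~",(d[225:285,176:270].sum(0)>2).sum()/10.8)
    # change of the floor against the first side picture, 8 mm cells: where a ball newly is / no longer is
    r=[cv2.cvtColor(rect(cv2.imread(x),bot.camera_info("side"),"side",s=1),cv2.COLOR_BGR2GRAY).astype(int) for x in ("pics/side0.png",f"pics/side_{t}.png")]
    return r
E
python3 - <<'E'
from h import *
r=status("d"); D=r[1]-r[0]; D[np.abs(D)<35]=0
for row in range(10,170,8): print('%4d'%(90-row), ' '.join('%3d'%D[row:row+8,cc:cc+8].mean() for cc in range(0,180,8)))
E
```

```text
tip [21.8 30.3 41.2]
wrist [[57.0, -8.0], [30.0, 46.0], [36.0, -18.0], [33.0, -57.0]]
side [[36.0, -16.0], [73.0, 4.0], [-44.0, 26.0], [54.0, -8.0], [-58.0, 8.0]]
track cols [181 212] n~ 2.7777777777777777
  80   0   0   0   0   0   0   0   0   0   0   0   0   0   0   0   0   0   0   0   0   0   0   0
  72   0   0   0   0   0   0   0   0   0   0   0   0   0   0   0   0   0   0   0   0   0   0   0
  64   0   0   0   0   0   0   0   0   0   0   0   0   0   0  -6 -32   0   0   0   0   0   0   0
  56   0   0   0   0   0   0   0   0   0   0  -1  -2   0   0 -10 -44  -9   0   0   0   0   0   0
  48   0   0   0   0   0   0   0   0   0   0   0   0   0   0   0   0   0   0   0   0   0   0   0
  40   0   0   0   0   0   0   0   0   0   0   0   0   0   0   0   0   0   0   0   0   0   0   0
  32   0   0   0   0   0   0   0   0   0   0   0   0   0   0   0   0   0   0   0   0   0   0   0
  24   0   0   0   0   0   0   0   0   0   0   0   0   0   0   0   0   0   0   0   0   0   0   0
  16   0   0   0   0   0   0   0  19  39  74   2   0  42  47  46   0   0   0   0   0   0   0   0
   8   0   0   0   0 
[... 345 characters left out ...]
0   0   0   0   0   0
 -24   0   0   0   0   0   0   0   0   0   0   0   0   0 -81 -91  -3   0   0   0   0   0   0   0
 -32   0   0   0   0   0   0   0   0   0   0   0   0   0 -31 -53   0   0   0   0   0   0   0   0
 -40   0   0   0   0   0   0   0   0   0   0   0 -13  -5   4  -3   0   0   0   0   0   0   0   0
 -48   0   0   0   0   0   0   0   0   0   0   0  -1 -13   0 -14  -3   0   0   0   0   0   0   0
 -56   0   0   0   0   0   0   0   0   0   0   0   0   0  -1 -17   0   0   0   0   0   0   0   0
 -64   0   0   0   0   0   0   0   0   0   0   0   0   0 -40 -55   0   0   0   0   0   0   0   0
 -72   0   0   0   0   0   0   0   0   0   0   0   0   0 -37 -56   0   0   0   0   0   0   0   0
```

```bash
python3 - <<'E'
from h import *
s=fpath([(56,-32,42,4),(56,-34,14,3),(54.5,-35.5,14,1),(32,-47,14,3),(44,-38,16,1),(20,0,44,3),(-62,6,44,4),(-62,6,14,4),(-60.5,4,14,1),(-29,-31,14,5),(-29,-31,14,1),(-20,0,44,2)],tilt=28)
E
```

```text
--
{"slide":[-13.5,8.5,7],"angular":[0,0,0]},
{"slide":[-13.5,8.5,7],"angular":[0,0,0]},
{"slide":[-13,9,7],"angular":[-0.1,0,0]},
{"slide":[-13.5,8.5,6.5],"angular":[0,0,-0.1]},
{"slide":[4,0,8.5],"angular":[0,0,0]},
{"slide":[3.5,0,9],"angular":[0,0,0]},
{"slide":[4,0,8.5],"angular":[0,0,0]},
{"slide":[-1.5,-1.5,0.5],"angular":[0,0,0]},
--
{"slide":[-3.5,-7.5,2],"angular":[0,0,0]},
{"slide":[-3.5,-7.5,1.5],"angular":[0,0,0]},
{"slide":[-3,-7.5,2],"angular":[0,0,0]},
{"slide":[7,12,-6],"angular":[0,0,0]},
{"slide":[6.5,-8,-14],"angular":[0,0,0]},
{"slide":[7,-8,-14.5],"angular":[0,0,0]},
{"slide":[6.5,-8,-14],"angular":[0,0,0]},
{"slide":[1.5,-20.5,-0.5],"angular":[0,0,0]},
--
{"slide":[1.5,-20.5,-1],"angular":[0,0,0]},
{"slide":[1,-20.5,-0.5],"angular":[0,0,0]},
{"slide":[1.5,-20.5,-1],"angular":[0,0,0]},
{"slide":[3.5,0,6.5],"angular":[0,0,0]},
{"slide":[3.5,0,7],"angular":[0,0,0]},
{"slide":[3.5,0,6.5],"angular":[0,0,0]},
{"slide":[3.5,0,6.5],"angular":[0,0,0]},
{"slide":[-1.5,1.5,1],"angular":[0,0,0]},
--
{"slide":[-6,6.5,3.5],"angular":[0,0,0]},
{"slide":[-6.5,6,3],"angular":[0,0,0]},
{"slide":[-6,6.5,3.5],"angular":[0,0,0]},
{"slide":[-6.5,6,3],"angular":[0,0,0]},
{"slide":[-6,6.5,3.5],"angular":[0,0,0]},
{"slide":[0,0,0],"angular":[0,0,0]},
{"slide":[6.5,4.5,-20.5],"angular":[0,0,0]},
{"slide":[7,4.5,-20.5],"angular":[0,0,0]},
```

Call:
play_rows(increments=[{"slide": [-13.5, 8.5, 7], "angular": [0, 0, 0], "claw": -1}, {"slide": [-13.5, 8.5, 7], "angular": [0, 0, 0], "claw": -1}, {"slide": [-13, 9, 7], "angular": [-0.1, 0, 0], "claw": -1}, {"slide": [-13.5, 8.5, 6.5], "angular": [0, 0, -0.1], "claw": -1}, {"slide": [4, 0, 8.5], "angular": [0, 0, 0], "claw": -1}, {"slide": [3.5, 0, 9], "angular": [0, 0, 0], "claw": -1}, {"slide": [4, 0, 8.5], "angular": [0, 0, 0], "claw": -1}, {"slide": [-1.5, -1.5, 0.5], "angular": [0, 0, 0], "claw": -1}])

```text
time: 11.7
ee_pos: [0.6077, -0.0198, 0.2406]
tcp_rot: [-179.8, 28.0, 95.0]
wrist_force: [0.5, 0.0, -2.1]
opening: 0.0211
grasp_force: 69.6
```

Call:
play_rows(increments=[{"slide": [-3.5, -7.5, 2], "angular": [0, 0, 0], "claw": -1}, {"slide": [-3.5, -7.5, 1.5], "angular": [0, 0, 0], "claw": -1}, {"slide": [-3, -7.5, 2], "angular": [0, 0, 0], "claw": -1}, {"slide": [7, 12, -6], "angular": [0, 0, 0], "claw": -1}, {"slide": [6.5, -8, -14], "angular": [0, 0, 0], "claw": -1}, {"slide": [7, -8, -14.5], "angular": [0, 0, 0], "claw": -1}, {"slide": [6.5, -8, -14], "angular": [0, 0, 0], "claw": -1}, {"slide": [1.5, -20.5, -0.5], "angular": [0, 0, 0], "claw": -1}])

```text
time: 12.5
ee_pos: [0.5504, 0.0136, 0.2743]
tcp_rot: [179.9, 28.0, 94.8]
wrist_force: [-1.2, -0.5, -1.7]
opening: 0.0209
grasp_force: 70.1
```

Call:
play_rows(increments=[{"slide": [1.5, -20.5, -1], "angular": [0, 0, 0], "claw": -1}, {"slide": [1, -20.5, -0.5], "angular": [0, 0, 0], "claw": -1}, {"slide": [1.5, -20.5, -1], "angular": [0, 0, 0], "claw": -1}, {"slide": [3.5, 0, 6.5], "angular": [0, 0, 0], "claw": -1}, {"slide": [3.5, 0, 7], "angular": [0, 0, 0], "claw": -1}, {"slide": [3.5, 0, 6.5], "angular": [0, 0, 0], "claw": -1}, {"slide": [3.5, 0, 6.5], "angular": [0, 0, 0], "claw": -1}, {"slide": [-1.5, 1.5, 1], "angular": [0, 0, 0], "claw": -1}])

```text
time: 13.3
ee_pos: [0.4904, 0.0097, 0.2412]
tcp_rot: [-179.8, 28.0, 94.9]
wrist_force: [-0.3, -0.6, -1.5]
opening: 0.0212
grasp_force: 70.2
```

Call:
play_rows(increments=[{"slide": [-6, 6.5, 3.5], "angular": [0, 0, 0], "claw": -1}, {"slide": [-6.5, 6, 3], "angular": [0, 0, 0], "claw": -1}, {"slide": [-6, 6.5, 3.5], "angular": [0, 0, 0], "claw": -1}, {"slide": [-6.5, 6, 3], "angular": [0, 0, 0], "claw": -1}, {"slide": [-6, 6.5, 3.5], "angular": [0, 0, 0], "claw": -1}, {"slide": [0, 0, 0], "angular": [0, 0, 0], "claw": -1}, {"slide": [6.5, 4.5, -20.5], "angular": [0, 0, 0], "claw": -1}, {"slide": [7, 4.5, -20.5], "angular": [0, 0, 0], "claw": -1}])

```text
time: 14.1
ee_pos: [0.5309, 0.0091, 0.2728]
tcp_rot: [-179.9, 28.0, 94.8]
wrist_force: [0.3, -0.2, -2.7]
opening: 0.0212
grasp_force: 70.2
```

```bash
python3 - <<'E'
from h import *
r=status("e"); D=r[1]-r[0]; D[np.abs(D)<35]=0
for row in range(10,170,8): print('%4d'%(90-row), ' '.join('%3d'%D[row:row+8,cc:cc+8].mean() for cc in range(0,180,8)))
E
```

```text
tip [-20.4   0.5  44. ]
wrist [[30.0, 48.0], [57.0, -7.0], [-45.0, 29.0], [-22.0, -29.0], [-3.0, -70.0], [67.0, 18.0]]
side [[56.0, -0.0], [29.0, 42.0], [-52.0, 0.0], [-74.0, -8.0], [-48.0, 26.0]]
track cols [181 265] n~ 4.537037037037036
  80   0   0   0   0   0   0   0   0   0   0   0   0   0   0   0   0   0   0   0   0   0   0   0
  72   0   0   0   0   0   0   0   0   0   0  -6 -12   0   0   0   0   0   0   0   0   0   0   0
  64   0   0   0   0   0   0   0   0   0   0 -36 -73  -2   0   0   0   0   0   0   0   0   0   0
  56   0   0   0   0   0   0   0   0   0   0   0  -2   0   0   0   0   0   0   0   0   0   0   0
  48   0   0   0   0   0   0   0   0   0   0   0   0   0   0   0   0   0   0   0   0   0   0   0
  40   0   0   0   0   0   0   0   0   0   0   0   0   0   0   0   0   0   0   0   0   0   0   0
  32   0   0   0   0   0   0   0   0   0   0   0   0   0   0   0   0   0   0   0   0   0   0   0
  24   0   0   0   0   0   0   0   0   0   0   0   0   0   0   0   0   0   0   0   0   0   0   0
  16   0   0   0   0   1  16  54  28  38  73   2   0  41  46  45   0   0   0   0   0 
[... 378 characters left out ...]
4   0   0   0   0   0
 -24   0   0   0   0   0   0   0   0   0   0   0   0   0   0   6  88  80   0   0   0   0   0   0
 -32   0   0   0   0   0   0   0   0   0   0   0 -10   0   0  23  13   5   0   0   0   0   0   0
 -40   0   0   0   0   0   0   0   0   2  35   0 -14 -17   0  -5 -30 -18   0   0   0   0   0   0
 -48   0   0   0   0   0   0   0   0   0   9   0  10  -6   0 -14 -71 -29   0   0   0   0   0   0
 -56   0   0   0   0   0   0   0  -4  -4  -5   0   2   0   0  -1 -42  -8   0   0   0   0   0   0
 -64   0   0   0   0   0   0   0 -14 -55 -27   0   0   0   0   0   0   0   0   0   0   0   0   0
 -72   0   0   0   0   0   0   0 -15 -50 -15   0   0   0   0   0   0   0   0   0   0   0   0   0
```

```bash
python3 - <<'E'
from h import *
s=fpath([(70,15,44,5,28),(70,15,14,4,28),(71,12,14,1,28),(33,-28,14,5,28),(33,-28,14,1,28),(10,10,46,3,20),(-54.5,48,46,5,10),(-54.5,48,14,4,10),(-54,46,14,1,10),(-21,-22,14,7,22),(-21,-22,14,1,22),(-20,10,46,3,22)])
E
```

```text
--
{"slide":[2.5,18,-1],"angular":[0,0,0]},
{"slide":[2.5,18,-1.5],"angular":[0,0,0]},
{"slide":[2.5,17.5,-1],"angular":[0,0,0]},
{"slide":[2.5,18,-1.5],"angular":[0.1,0,0.1]},
{"slide":[2.5,18,-1],"angular":[0,0,0]},
{"slide":[3.5,0,6.5],"angular":[0,0,0]},
{"slide":[3.5,0,6.5],"angular":[0,0,0]},
{"slide":[3.5,0,6.5],"angular":[0,0,0]},
--
{"slide":[3.5,0,7],"angular":[0,0,0]},
{"slide":[-3,1,1],"angular":[0,0,0]},
{"slide":[-7,-7.5,4],"angular":[0,0,0]},
{"slide":[-7,-7.5,3.5],"angular":[0,0,0]},
{"slide":[-7,-8,4],"angular":[0,0,0]},
{"slide":[-7,-7.5,3.5],"angular":[0,0,0]},
{"slide":[-7,-7.5,4],"angular":[0,0,0]},
{"slide":[0,0,0],"angular":[0,0,0]},
--
{"slide":[-0.5,-7.5,-15],"angular":[0,2.7,0]},
{"slide":[0.5,-8,-15],"angular":[0,2.6,0]},
{"slide":[1,-7.5,-14.5],"angular":[0,2.7,0]},
{"slide":[2.5,-13,-2],"angular":[0,2,0]},
{"slide":[2.5,-13,-2.5],"angular":[0,2,0]},
{"slide":[2.5,-12.5,-2],"angular":[0,2,0]},
{"slide":[2.5,-13,-2],"angular":[0,2,0]},
{"slide":[2.5,-13,-1.5],"angular":[0,2,0]},
--
{"slide":[1.5,0,8],"angular":[0,0,0]},
{"slide":[1,0,7.5],"angular":[0,0,0]},
{"slide":[1.5,0,8],"angular":[0,0,0]},
{"slide":[1.5,0,8],"angular":[0,0,0]},
{"slide":[-2,0.5,0],"angular":[0,0,0]},
{"slide":[-5.5,4.5,2],"angular":[0,-1.7,0]},
{"slide":[-5.5,5,2.5],"angular":[0,-1.7,0]},
{"slide":[-5,4.5,2.5],"angular":[0,-1.8,0]},
--
{"slide":[-5.5,5,2.5],"angular":[0,-1.7,0]},
{"slide":[-5,4.5,3],"angular":[0,-1.7,0]},
{"slide":[-5,5,2.5],"angular":[0,-1.7,0]},
{"slide":[-5,4.5,3.5],"angular":[0,-1.7,0]},
{"slide":[0,0,0],"angular":[0,0,0]},
{"slide":[6,0.5,-14],"angular":[0,0,0]},
{"slide":[6,0,-14],"angular":[0,0,0]},
{"slide":[5.5,0.5,-14],"angular":[0,0,0]},
```

Call:
play_rows(increments=[{"slide": [2.5, 18, -1], "angular": [0, 0, 0], "claw": -1}, {"slide": [2.5, 18, -1.5], "angular": [0, 0, 0], "claw": -1}, {"slide": [2.5, 17.5, -1], "angular": [0, 0, 0], "claw": -1}, {"slide": [2.5, 18, -1.5], "angular": [0.1, 0, 0.1], "claw": -1}, {"slide": [2.5, 18, -1], "angular": [0, 0, 0], "claw": -1}, {"slide": [3.5, 0, 6.5], "angular": [0, 0, 0], "claw": -1}, {"slide": [3.5, 0, 6.5], "angular": [0, 0, 0], "claw": -1}, {"slide": [3.5, 0, 6.5], "angular": [0, 0, 0], "claw": -1}])

```text
time: 15.05
ee_pos: [0.6184, 0.0301, 0.2487]
tcp_rot: [-179.9, 28.0, 94.8]
wrist_force: [-0.5, -0.0, -1.3]
opening: 0.0213
grasp_force: 70.4
```

Call:
play_rows(increments=[{"slide": [3.5, 0, 7], "angular": [0, 0, 0], "claw": -1}, {"slide": [-3, 1, 1], "angular": [0, 0, 0], "claw": -1}, {"slide": [-7, -7.5, 4], "angular": [0, 0, 0], "claw": -1}, {"slide": [-7, -7.5, 3.5], "angular": [0, 0, 0], "claw": -1}, {"slide": [-7, -8, 4], "angular": [0, 0, 0], "claw": -1}, {"slide": [-7, -7.5, 3.5], "angular": [0, 0, 0], "claw": -1}, {"slide": [-7, -7.5, 4], "angular": [0, 0, 0], "claw": -1}, {"slide": [0, 0, 0], "angular": [0, 0, 0], "claw": -1}])

```text
time: 15.85
ee_pos: [0.585, -0.0166, 0.2428]
tcp_rot: [-180.0, 28.0, 94.7]
wrist_force: [0.2, -0.6, -1.8]
opening: 0.0212
grasp_force: 70.2
```

Call:
play_rows(increments=[{"slide": [-0.5, -7.5, -15], "angular": [0, 2.7, 0], "claw": -1}, {"slide": [0.5, -8, -15], "angular": [0, 2.6, 0], "claw": -1}, {"slide": [1, -7.5, -14.5], "angular": [0, 2.7, 0], "claw": -1}, {"slide": [2.5, -13, -2], "angular": [0, 2, 0], "claw": -1}, {"slide": [2.5, -13, -2.5], "angular": [0, 2, 0], "claw": -1}, {"slide": [2.5, -12.5, -2], "angular": [0, 2, 0], "claw": -1}, {"slide": [2.5, -13, -2], "angular": [0, 2, 0], "claw": -1}, {"slide": [2.5, -13, -1.5], "angular": [0, 2, 0], "claw": -1}])

```text
time: 16.65
ee_pos: [0.4955, 0.0123, 0.2884]
tcp_rot: [-180.0, 9.9, 94.7]
wrist_force: [0.2, 0.4, -2.3]
opening: 0.0215
grasp_force: 70.3
```

```bash
python3 - <<'E'
from h import *
r=status("f"); D=r[1]-r[0]; D[np.abs(D)<35]=0
for row in range(10,170,8): print('%4d'%(90-row), ' '.join('%3d'%D[row:row+8,cc:cc+8].mean() for cc in range(0,180,8)))
fpath([(-54.5,48,14,4,10),(-54,46,14,1,10),(-21,-22,14,7,22),(-21,-22,14,1,22),(-20,10,46,3,22)])
E
```

```text
tip [-55.4  47.9  45.5]
wrist [[28.0, 50.0], [-78.0, 3.0], [-58.0, 26.0], [-5.0, -46.0]]
side [[63.0, 24.0], [-65.0, 24.0], [70.0, 4.0]]
track cols [181 243] n~ 5.462962962962963
  80   0   0   0   0   0   0   0   0   0   0   0   0   0   0   0   0   0   0   0   0   0   0   0
  72   0   0   0   0   0   0   0   0   0   0   0   0   0   0   0   0   0   0   0   0   0   0   0
  64   0   0   0   0   0   0   0   0   0   0   0   0   0   0   0   0   0   0   0   0   0   0   0
  56   0   0   0   0  -8 -43   0   0   0   0  -2  -6   0   0   0   0   0   0   0   0   0   0   0
  48   0   0   0 -17 -72 -19   0   0   0   0   0   0   0   0   0   0   0   0   0   0   0   0   0
  40   0   0   0 -39  -5   0   0   0   0   0   0   0   0   0   0   0   0   0   0   0   0   0   0
  32   0   0   0  -1   0   0   0   0   0   0   0   0   0   0   0   0   0   0   0   0   0   0   0
  24   0   0   0   0   0   0   0   0   0   0   0   0   0   0   0   0   0   1   2   0   0   0   0
  16   0   0   0   0  -3  16  54  28  39  75   2   0  41  47  45   0   0  55  49  19   0   0   0
   8   0   0   0  -9 -32  93  70  51  61  74  17
[... 992 characters left out ...]
 0   0   0   0   0   0   0
--
{"slide":[1.5,0,8],"angular":[0,0,0]},
{"slide":[1.5,0,7.5],"angular":[0,0,-0.1]},
{"slide":[2,0.5,8],"angular":[0,0,0]},
{"slide":[1.5,0,8],"angular":[0,0,0]},
{"slide":[-2,0.5,0],"angular":[0,0,0]},
{"slide":[-5.5,4.5,2],"angular":[0,-1.7,0]},
{"slide":[-5.5,5,2.5],"angular":[0,-1.7,0]},
{"slide":[-5,4.5,2.5],"angular":[0,-1.7,0]},
--
{"slide":[-5.5,5,2.5],"angular":[0,-1.7,0]},
{"slide":[-5,4.5,3],"angular":[0,-1.8,0]},
{"slide":[-5,5,3],"angular":[0,-1.7,0]},
{"slide":[-5,4.5,3],"angular":[0,-1.7,0]},
{"slide":[0,0,0],"angular":[0,0,0]},
{"slide":[6,0.5,-14],"angular":[0,0,0]},
{"slide":[5.5,0,-14],"angular":[0,0,0]},
{"slide":[6,0.5,-14],"angular":[0,0,0]},
```

Call:
play_rows(increments=[{"slide": [1.5, 0.5, 8], "angular": [0, 0, 0], "claw": -1}, {"slide": [1.5, 0, 7.5], "angular": [0, 0, 0], "claw": -1}, {"slide": [2, 0.5, 8], "angular": [0, 0, 0], "claw": -1}, {"slide": [1.5, 0, 8], "angular": [0, 0, 0], "claw": -1}, {"slide": [-2, 0.5, 0], "angular": [0, 0, 0], "claw": -1}, {"slide": [-5.5, 4.5, 2], "angular": [0, -1.7, 0], "claw": -1}, {"slide": [-5.5, 5, 2.5], "angular": [0, -1.7, 0], "claw": -1}, {"slide": [-5, 4.5, 2.5], "angular": [0, -1.7, 0], "claw": -1}])

```text
time: 17.6
ee_pos: [0.5135, -0.0053, 0.253]
tcp_rot: [-180.0, 15.2, 94.7]
wrist_force: [0.1, -0.9, -2.3]
opening: 0.0209
grasp_force: 70.3
```

Call:
play_rows(increments=[{"slide": [-5.5, 5, 2.5], "angular": [0, -1.7, 0], "claw": -1}, {"slide": [-5, 4.5, 3], "angular": [0, -1.8, 0], "claw": -1}, {"slide": [-5, 5, 3], "angular": [0, -1.7, 0], "claw": -1}, {"slide": [-5, 4.5, 3], "angular": [0, -1.7, 0], "claw": -1}, {"slide": [0, 0, 0], "angular": [0, 0, 0], "claw": -1}, {"slide": [6, 0.5, -14], "angular": [0, 0, 0], "claw": -1}, {"slide": [5.5, 0, -14], "angular": [0, 0, 0], "claw": -1}, {"slide": [6, 0.5, -14], "angular": [0, 0, 0], "claw": -1}])

```text
time: 18.4
ee_pos: [0.5318, 0.006, 0.281]
tcp_rot: [-179.9, 22.0, 94.7]
wrist_force: [0.4, 0.0, -1.4]
opening: 0.0209
grasp_force: 70.2
```

```bash
python3 - <<'E'
from h import *
r=status("g"); D=r[1]-r[0]; D[np.abs(D)<35]=0
for row in range(10,170,8): print('%4d'%(90-row), ' '.join('%3d'%D[row:row+8,cc:cc+8].mean() for cc in range(0,180,8)))
E
```

```text
tip [-19.9  10.6  46.1]
wrist [[-21.0, -16.0], [28.0, 47.0], [-50.0, -6.0], [-3.0, -30.0]]
side [[6.0, -40.0], [-50.0, 2.0]]
track cols [181 243] n~ 5.462962962962963
  80   0   0   0   0   0   0   0   0   0   0   0   0   0   0   0   0   0   0   0   0   0   0   0
  72   0   0   0   0   0   0   0   0   0   0  -6 -12   0   0   0   0   0   0   0   0   0   0   0
  64   0   0   0   0   0   0   0   0   0   0 -36 -72  -2   0   0   0   0   0   0   0   0   0   0
  56   0   0   0   0   0   0   0   0   0   0   0  -3   0   0   0   0   0   0   0   0   0   0   0
  48   0   0   0   0   0   0   0   0   0   0   0   0   0   0   0   0   0   0   0   0   0   0   0
  40   0   0   0   0   0   0   0   0   0   0   0   0   0   0   0   0   0   0   0   0   0   0   0
  32   0   0   0   0   0 -12   0   0   0   0   0   0   0   0   0   0   0   0   0   0   0   0   0
  24   0   0   0   0   0   0   0   0   0   0   0   0   0   0   0   0   0   1   1   0   0   0   0
  16   0   0   0   0   9  60  61  28  39  74   2   0  42  47  46   0   0  56  49  19   0   0   0
   8   0   0   0   0  26  91  70  50  61  75  17   0  61  59
[... 306 characters left out ...]
6  72  15   0   0   0
 -24   0   0   0   0   0   0   1   0 -26  -8   0  37   5   0   6  88  81   1   2   0   0   0   0
 -32   0   0   0   0   0   0   0   0   0  10  23  75  36   0  23  14   5   0   0   0   0   0   0
 -40   0   0   0   0   0   0   0   0   8  47  44  86  38  -1  -4 -29 -16   0   0   0   0   0   0
 -48   0   0   0   0   0   0   0   0   0   3  47 115  45   0 -15 -71 -31   0   0   0   0   0   0
 -56   0   0   0   0   0   0   0  -4  -2  -2   2  23   3   0  -1 -41  -8   0   0   0   0   0   0
 -64   0   0   0   0   0   0   0 -23 -48 -14   0   0   0   0   0   0   0   0   0   0   0   0   0
 -72   0   0   0   0   0   0   0 -26 -44 -10   0   0   0   0   0   0   0   0   0   0   0   0   0
```

```bash
python3 - <<'E'
from h import *
fpath([(51,53,46,6,10)])
E
```

```text
--
{"slide":[2,11.5,-2],"angular":[0,2,0]},
{"slide":[1.5,12,-2],"angular":[0,2,0]},
{"slide":[2,11.5,-2],"angular":[0,2,0]},
{"slide":[2,11.5,-2],"angular":[0,2,0]},
{"slide":[2,12,-2],"angular":[0,2,0]},
{"slide":[2,11.5,-2],"angular":[0,2,-0.1]},
```

Call:
play_rows(increments=[{"slide": [2, 11.5, -2], "angular": [0, 2, 0], "claw": -1}, {"slide": [1.5, 12, -2], "angular": [0, 2, 0], "claw": -1}, {"slide": [2, 11.5, -2], "angular": [0, 2, 0], "claw": -1}, {"slide": [2, 11.5, -2], "angular": [0, 2, 0], "claw": -1}, {"slide": [2, 12, -2], "angular": [0, 2, 0], "claw": -1}, {"slide": [2, 11.5, -2], "angular": [0, 2, 0], "claw": -1}, {"slide": [0, 0, 0], "angular": [0, 0, 0], "claw": -1}])

```text
time: 19.25
ee_pos: [0.6014, 0.025, 0.2875]
tcp_rot: [-179.9, 10.0, 94.6]
wrist_force: [-0.8, -0.0, -1.6]
opening: 0.0212
grasp_force: 70.2
```

```bash
python3 - <<'E'
from h import *
import pickle
r=status("h"); 
D=r[1]-r[0]; D[np.abs(D)<12]=0
for row in range(10,170,8): print('%4d'%(90-row), ' '.join('%3d'%D[row:row+8,cc:cc+8].mean() for cc in range(0,180,8)))
o=[rect(cv2.imread(f"pics/{n}_h.png"),pickle.load(open(f"pics/{n}_h.pkl","rb")),n,s=2) for n in ("side","wrist")]
x=np.hstack(o); w=cv2.resize(cv2.imread("pics/scene_h.png")[220:290,170:310],None,fx=3,fy=3,interpolation=cv2.INTER_CUBIC)
y=np.zeros((570,720,3),np.uint8); y[:360]=x; y[360:570,:420]=w; cv2.imwrite("pics/rh.png",y)
E
```

```text
tip [51.  51.6 44.6]
wrist [[28.0, 48.0]]
side [[-76.0, 17.0], [-52.0, 0.0]]
track cols [181 254] n~ 6.5740740740740735
  80   0   0   0   0   0   0   0   0   0   0   0   0   0   0   0   0   0   0   0   0   0   0   0
  72   0   0   0   0   0   0   0   0   0   0   0   0   0   0   0   0   0   0   0   0   0   0   0
  64   0   0   0   0   0   0   0   0   0   1  -2  -2   0   0   0   0   0   0   0   0   0   0   0
  56   0   0   0   0   0   0   0   0   0   4 -18 -23   4   0   0   2   0  -1   0   0   0   0   0
  48   0   0   0   0   0   0   0   0   0   2 -13 -14   2  -2  -7   2   0 -31 -52  -2   0   0   0
  40   0   0   0   0   1 -20  -8   4   0   0   0   0   1   2 -14   0   0   2 -38 -21   0   0   0
  32   0   0   0   0   0 -31 -14   0   0   0   0   1   0   1   1   0   0   0   1   1   0   0   0
  24   0   0   0   0  -3 -27 -10   0   0   5   0   0   0   0   0   0   0  -5   0   0   0   0   0
  16   0   0   0   0  10  62  64  32  39  76   2   0  44  52  51   0 -11 -24   1  24   0   0   0
   8   0   0   0   0  26  91  70  50  61  74  15   0  62  59  77   2 -27  11  -5  54   0   0   0
   0   0  
[... 259 characters left out ...]
6   1  18   0   0   0
 -24   0   0   0   0   0  -4   1   0   0   0  37  72  27   0   6  89  82 -37   1   0   0   0   0
 -32   0   0   0   0   0   0   0   0   0   0  60 113  50   0  24  14   0   8   8   0   0   0   0
 -40   0   0   0   0   0   0   0   0   0   0  53 136  44  -3  -9 -40 -32  -3 -26  -1   0   0   0
 -48   0   0   0   0   0   0   0   0   0   0  47 109  47   0 -15 -71 -37 -20 -26  -5   0   0   0
 -56   0   0   0   0   0   0   0   0   0   0   4  27   3   0  -1 -47 -20 -24 -25 -10   0   0   0
 -64   0   0   0   0   0   0   0   0   0   0   0   0   0   0   0   0  -1 -22 -23 -10   0   0   0
 -72   0   0   0   0   0   0   0   0   0   0   0   0   0   0   0   0   0 -22 -22 -10   0   0   0
```

```bash
python3 - <<'E'
from h import *
fpath([(51,52.5,14,4,10),(48,53.5,14,1,10),(30,53.5,14,5,10),(45,50,46,4,10)])
E
```

```text
--
{"slide":[1.5,0,7.5],"angular":[0,0,0]},
{"slide":[1.5,0.5,8],"angular":[-0.1,0,-0.1]},
{"slide":[1.5,0,7.5],"angular":[0,0,0]},
{"slide":[1.5,0.5,7.5],"angular":[0,0,0]},
{"slide":[1,-3,0],"angular":[0,0,0]},
{"slide":[0,-3.5,0],"angular":[0,0,0]},
{"slide":[0,-3.5,0],"angular":[0,0,0]},
{"slide":[0,-4,0],"angular":[0,0,0]},
--
{"slide":[0,-3.5,0],"angular":[0,0,0]},
{"slide":[0,-3.5,0],"angular":[0,0,0]},
{"slide":[-2.5,3.5,-8],"angular":[0,0,0]},
{"slide":[-2,4,-7.5],"angular":[0,0,0]},
{"slide":[-2.5,3.5,-8],"angular":[0,0,0]},
{"slide":[-2,4,-7.5],"angular":[0,0,0]},
```

Call:
play_rows(increments=[{"slide": [1.5, 0, 7.5], "angular": [0, 0, 0], "claw": -1}, {"slide": [1.5, 0, 8], "angular": [0, 0, 0], "claw": -1}, {"slide": [1.5, 0, 7.5], "angular": [0, 0, 0], "claw": -1}, {"slide": [1.5, 0.5, 7.5], "angular": [0, 0, 0], "claw": -1}, {"slide": [1, -3, 0], "angular": [0, 0, 0], "claw": -1}, {"slide": [0, -3.5, 0], "angular": [0, 0, 0], "claw": -1}, {"slide": [0, -3.5, 0], "angular": [0, 0, 0], "claw": -1}, {"slide": [0, -4, 0], "angular": [0, 0, 0], "claw": -1}])

```text
time: 20.2
ee_pos: [0.5867, 0.0264, 0.2577]
tcp_rot: [-180.0, 10.0, 94.7]
wrist_force: [0.1, -0.2, -1.6]
opening: 0.0217
grasp_force: 70.3
```

Call:
play_rows(increments=[{"slide": [0, -3.5, 0], "angular": [0, 0, 0], "claw": -1}, {"slide": [0, -2, 0], "angular": [0, 0, 0], "claw": -1}, {"slide": [-2.5, 3.5, -8], "angular": [0, 0, 0], "claw": -1}, {"slide": [-2, 4, -7.5], "angular": [0, 0, 0], "claw": -1}, {"slide": [-2.5, 3.5, -8], "angular": [0, 0, 0], "claw": -1}, {"slide": [-2, 4, -7.5], "angular": [0, 0, 0], "claw": -1}, {"slide": [0, 0, 0], "angular": [0, 0, 0], "claw": -1}, {"slide": [0, 0, 0], "angular": [0, 0, 0], "claw": -1}])

```text
time: 21.0
ee_pos: [0.5967, 0.0237, 0.2891]
tcp_rot: [-179.9, 10.0, 94.7]
wrist_force: [-1.7, 0.2, -2.1]
opening: 0.0213
grasp_force: 70.4
```

```bash
python3 - <<'E'
from h import *
r=status("i"); 
D=r[1]-r[0]; D[np.abs(D)<12]=0
for row in range(10,130,8): print('%4d'%(90-row), ' '.join('%3d'%D[row:row+8,cc:cc+8].mean() for cc in range(0,180,8)))
E
```

```text
tip [46.3 50.7 46.2]
wrist [[12.0, 45.0], [56.0, 48.0], [45.0, 34.0], [-56.0, 56.0]]
side [[12.0, 43.0], [64.0, 25.0], [66.0, -5.0]]
track cols [181 253] n~ 6.388888888888888
  80   0   0   0   0   0   0   0   0   0   0   0   0   0   0   0   0   0   0   0   0   0   0   0
  72   0   0   0   0   0   0   0   0   0   0   0   0   0   0   0   0   0   0   0   0   0   0   0
  64   0   0   0   0   0   0   0   0   0   0  -2  -2   1   0   0   0   0   0   0   0   0   0   0
  56   0   0   0   0   0   0   0   0   0   2 -18 -27  20  20 -17  -6   0 -17   0   0   0   0   0
  48   0   0   0   0   0   0   1   0   0   1 -13 -20  27  24 -29 -15   0 -54 -51   0   0   0   0
  40   0   0   0   0   1 -19  -8   4   0   0   0  -1   9  10 -15  -7   0   3 -29   0   0   0   0
  32   0   0   0   0   0 -31 -14   0   0   0   0   1  -2  -2   2   0   0   0   0   0   0   0   0
  24   0   0   0   0  -2 -26 -10   0   0   4   0   0   0   0   0   0  -1  -2   4   0   0   0   0
  16   0   0   0   0  10  63  63  32  40  76   2   0  44  51  51   0 -39 -21  45  22   0   0   0
   8   0   0   0   0  26  91  71  50  61  74  15   0  63  59  77   3 -70  10  30  59   0   0   0
   0   0   0   0   0  55  66  73  37  66  80   8   0  60  59  69   7  20  13  17  64   0   0   0
  -8   0   0   0   0  15  60  75   9  77  53   0   0  38  78  59  78  48  11  37  57   0   0   0
 -16   0   0   0   0  -8  -1  62  -1   3   1   0   1   2  23   5  89  55 -34  48  14   0   0   0
 -24   0   0   0   0  -1  -5   1   0   0   0  36  71  27   0   6  89  51 -51  -3   0   0   0   0
 -32   0   0   0   0   0   0   0   0   0   0  59 112  49   0  24  14  -2  18   1   0   0   0   0
```

```bash
python3 - <<'E'
from h import *
fpath([(14.5,69,46,3,10),(14.5,69,14,4,10),(14,66,14,1,10),(9.5,24,14,4,14),(9.5,24,14,2,14),(14,60,46,2,14)])
E
```

```text
--
{"slide":[6,-10.5,-1],"angular":[0,0,0]},
{"slide":[6,-10.5,-1],"angular":[-0.1,0,-0.1]},
{"slide":[6,-11,-1],"angular":[0,0,0]},
{"slide":[1.5,0,8],"angular":[0,0,0]},
{"slide":[1.5,0,7.5],"angular":[0,0,0]},
{"slide":[1,0,8],"angular":[0,0,0]},
{"slide":[1.5,0,8],"angular":[0,0,0]},
{"slide":[-3,-0.5,0.5],"angular":[0,0,0]},
--
{"slide":[-8,-1,2],"angular":[0,-1,0]},
{"slide":[-7.5,-1,2],"angular":[0,-1,0]},
{"slide":[-8,-1,2],"angular":[0,-1,0]},
{"slide":[-8,-1.5,2.5],"angular":[0,-1,0]},
{"slide":[0,0,0],"angular":[0,0,0]},
{"slide":[0,0,0],"angular":[0,0,0]},
{"slide":[13.5,2.5,-20],"angular":[0,0,0]},
{"slide":[14,2,-20],"angular":[0,0,0]},
```

Call:
play_rows(increments=[{"slide": [6, -10.5, -1], "angular": [0, 0, 0], "claw": -1}, {"slide": [6, -10.5, -1], "angular": [-0.1, 0, -0.1], "claw": -1}, {"slide": [6, -11, -1], "angular": [0, 0, 0], "claw": -1}, {"slide": [1.5, 0, 8], "angular": [0, 0, 0], "claw": -1}, {"slide": [1.5, 0, 7.5], "angular": [0, 0, 0], "claw": -1}, {"slide": [1, 0, 8], "angular": [0, 0, 0], "claw": -1}, {"slide": [1.5, 0, 8], "angular": [0, 0, 0], "claw": -1}, {"slide": [-3, -0.5, 0.5], "angular": [0, 0, 0], "claw": -1}])

```text
time: 21.95
ee_pos: [0.5629, 0.036, 0.2553]
tcp_rot: [-179.9, 10.0, 94.8]
wrist_force: [0.2, 0.1, -1.2]
opening: 0.0214
grasp_force: 70.3
```

Call:
play_rows(increments=[{"slide": [-8, -1, 2], "angular": [0, -1, 0], "claw": -1}, {"slide": [-7.5, -1, 2], "angular": [0, -1, 0], "claw": -1}, {"slide": [-8, -1, 2], "angular": [0, -1, 0], "claw": -1}, {"slide": [-8, -1.5, 2.5], "angular": [0, -1, 0], "claw": -1}, {"slide": [0, 0, 0], "angular": [0, 0, 0], "claw": -1}, {"slide": [0, 0, 0], "angular": [0, 0, 0], "claw": -1}, {"slide": [13.5, 2.5, -20], "angular": [0, 0, 0], "claw": -1}, {"slide": [14, 2, -20], "angular": [0, 0, 0], "claw": -1}])

```text
time: 22.75
ee_pos: [0.5626, 0.0401, 0.2876]
tcp_rot: [-180.0, 14.0, 94.8]
wrist_force: [0.6, 0.5, -2.0]
opening: 0.0213
grasp_force: 70.2
```

```bash
python3 - <<'E'
from h import *
r=status("j"); 
D=r[1]-r[0]; D[np.abs(D)<12]=0
for row in range(10,170,8): print('%4d'%(90-row), ' '.join('%3d'%D[row:row+8,cc:cc+8].mean() for cc in range(0,180,8)))
E
```

```text
tip [13.8 60.4 46.7]
wrist [[13.0, 42.0], [-8.0, 8.0], [62.0, -49.0]]
side [[-50.0, 1.0], [5.0, -48.0], [65.0, 25.0], [32.0, 6.0]]
track cols [181 253] n~ 6.481481481481481
  80   0   0   0   0   0   0   0   0   0   0   0   0   0   0   0   0   0   0   0   0   0   0   0
  72   0   0   0   0   0   0   0   0   0   0   0   0   0  -1   0   0   0   0   0   0   0   0   0
  64   0   0   0   0   0   0   0   0   0   0  -2  -2  -1 -70 -59  -3   0   0   0   0   0   0   0
  56   0   0   0   0   0   0   0   0   0   3 -17 -23   3   9 -27  -5   0   0   0   0   0   0   0
  48   0   0   0   0   0   0   2   0   0   2 -13 -15   2   4 -26 -15   1   0   0   0   0   0   0
  40   0   0   0   0   2 -19  -7   4   0   0   0   1   1   3 -13  -7   0   0   0   0   0   0   0
  32   0   0   0   0   0 -30 -13   1   0   0   0   1   0   1   4   1   0   0   0   0   0   0   0
  24   0   0   0   0  -2 -26  -9   0  -1   5   0   0   1   4   0   0   0   2   3   0   0   0   0
  16   0   0   0   0  10  63  65  33  40  76   2  -7 -20   6  16   0   0  56  53  22   0   0   0
   8   0   0   0   0  26  91  71  51  61  75  14 -11 -
[... 312 characters left out ...]
7  74  16   0   0   0
 -24   0   0   0   0   0  -3   2   0   0   0  38  74   3 -79   9  90  82  -1   2   0   0   0   0
 -32   0   0   0   0   0   0   0   0   0   0  59 113  52  -7  25  14   0   1   0   0   0   0   0
 -40   0   0   0   0   0   0   0   0   0   0  53 138  46  33  -9 -39 -31   0   0   0   0   0   0
 -48   0   0   0   0   0   0   0   0   0   0  48 111  40  15 -17 -71 -37   3   0   0   0   0   0
 -56   0   0   0   0   0   0   0   0   0   0   4  28  -2   0  -2 -47 -19   0   0   0   0   0   0
 -64   0   0   0   0   0   0   0   0   0   0   0   0 -42 -43  -2   1   0   0   0   0   0   0   0
 -72   0   0   0   0   0   0   0   0   0   0   0   1 -40 -43  -2   0   0   0   0   0   0   0   0
```

Call:
play_rows(increments=[{"slide": [-8, 14, 2], "angular": [0, 0, 0], "claw": -1}, {"slide": [-8, 14, 2], "angular": [0, 0, 0], "claw": -1}, {"slide": [-8, 14, 2], "angular": [0, 0, 0], "claw": -1}, {"slide": [0, 0, 0], "angular": [0, 0, 0], "claw": -1}])

```text
time: 23.3
ee_pos: [0.6076, 0.0175, 0.2857]
tcp_rot: [-179.9, 14.0, 94.8]
wrist_force: [0.3, -0.4, -2.1]
opening: 0.0212
grasp_force: 70.2
```

```bash
python3 - <<'E'
from h import *
import pickle
r=status("k"); 
D=r[1]-r[0]; D[np.abs(D)<12]=0
for row in range(34,170,8): print('%4d'%(90-row), ' '.join('%3d'%D[row:row+8,cc:cc+8].mean() for cc in range(0,180,8)))
o=[rect(cv2.imread(f"pics/{n}_k.png"),pickle.load(open(f"pics/{n}_k.pkl","rb")),n,s=2) for n in ("side","wrist")]
x=np.hstack(o); w=cv2.resize(cv2.imread("pics/scene_k.png")[220:290,170:310],None,fx=3,fy=3,interpolation=cv2.INTER_CUBIC)
y=np.zeros((570,720,3),np.uint8); y[:360]=x; y[360:570,:420]=w; cv2.imwrite("pics/rk.png",y)
E
```

```text
tip [56.6 34.  44.8]
wrist [[11.0, -13.0], [56.0, 15.0], [-75.0, 26.0], [73.0, -2.0], [38.0, -14.0]]
side [[71.0, 4.0], [10.0, -9.0]]
track cols [181 253] n~ 6.5740740740740735
  56   0   0   0   0   0   0   0   0   0   2 -18 -23   4   3 -14  -6   0   0   0   0   0   0   0
  48   0   0   0   0   0   0   1   0   0   2 -12 -16   1   3 -27 -15   0   0  -5  -3   0   0   0
  40   0   0   0   0   1 -19  -8   4   0   0   0   0   1   3 -12  -8   0   0 -17 -56  -1   0   0
  32   0   0   0   0   0 -31 -14   1   0   0   0   1   0   1   4   0   0   0   1 -40 -24   0   0
  24   0   0   0   0  -3 -27 -10   0  -1   5   0   0   0   0   0   0   0   3   3   1   1   0   0
  16   0   0   0   0   9  63  64  32  40  75   2  -7 -36 -16  19   0   0  56  53  22   0   0   0
   8   0   0   0   0  25  91  71  50  61  74  15  -9 -23 -25  72   2   0  76  66  61   0   0   0
   0   0   0   0   0  55  66  73  36  66  80   8 -37  -4 -10  56   5  75  62 -26  32   0   0   0
  -8   0   0   0   0  14  60  76  10  77  53   0 -40 -21  13  41  77  89  44   6  -2   0   0   0
 -16   0   0   0   0  -7  -1  61  -1   3   1   0 -27 -81 -56  -1  90  92   5  -3   9   0   0   0
 -24   0   0   0   0  -1  -4   1   0   0   0  37  73  -3 -37   6  88  81 -18   0   0   0   0   0
 -32   0   0   0   0   0   0   0   0   0   0  60 112  52   0  24  13  -1   0   3 -12   0   0   0
 -40   0   0   0   0   0   0   0   0   0   0  52 137  44  -3  -9 -40 -31  -1 -27 -21   0   0   0
 -48   0   0   0   0   0   0   0   0   0   0  47 109  47   0 -16 -71 -37   2 -31 -22   0   0   0
 -56   0   0   0   0   0   0   0   0   0   0   3  27   3   0  -2 -47 -19   0 -27 -23   0   0   0
 -64   0   0   0   0   0   0   0   0   0   0   0   0   0   0   0   0   0   0 -27 -23   0   0   0
 -72   0   0   0   0   0   0   0   0   0   0   0   0   0   0   0   0   0   0 -29 -21   0   0   0
```

```bash
python3 - <<'E'
from h import *
fpath([(16,13,46,4,22),(16,13,14,4,22),(15.5,10,14,1,22),(6.5,-36,14,4,24),(6.5,-36,14,1,24),(6.5,0,46,2,24),(50,50,50,3,24)])
E
```

```text
--
{"slide":[-0.5,-10,1.5],"angular":[0,-2,0]},
{"slide":[-0.5,-10,2],"angular":[0,-2,0]},
{"slide":[-0.5,-9.5,1.5],"angular":[0,-2,0]},
{"slide":[-0.5,-10,2],"angular":[0,-2,0]},
{"slide":[3,0,7.5],"angular":[0,0,0]},
{"slide":[3,0,7],"angular":[0,0,0]},
{"slide":[3,0,7.5],"angular":[0,0,0]},
{"slide":[3,0,7.5],"angular":[0,0,0]},
--
{"slide":[-2.5,-0.5,1],"angular":[0,0,0]},
{"slide":[-9.5,-2.5,4.5],"angular":[0,-0.5,0]},
{"slide":[-9.5,-2,4.5],"angular":[0,-0.5,0]},
{"slide":[-9.5,-2.5,4.5],"angular":[0,-0.5,0]},
{"slide":[-9.5,-2,4.5],"angular":[0,-0.5,0]},
{"slide":[0,0,0],"angular":[0,0,0]},
{"slide":[10,0,-22],"angular":[0,0,0]},
{"slide":[10,0,-22],"angular":[0,0,0]},
--
{"slide":[14.5,14.5,-8],"angular":[0,0,0]},
{"slide":[15,14.5,-8],"angular":[0,0,0]},
{"slide":[14.5,14.5,-8],"angular":[0,0,0]},
```

Call:
play_rows(increments=[{"slide": [-0.5, -10, 1.5], "angular": [0, -2, 0], "claw": -1}, {"slide": [-0.5, -10, 2], "angular": [0, -2, 0], "claw": -1}, {"slide": [-0.5, -9.5, 1.5], "angular": [0, -2, 0], "claw": -1}, {"slide": [-0.5, -10, 2], "angular": [0, -2, 0], "claw": -1}, {"slide": [3, 0, 7.5], "angular": [0, 0, 0], "claw": -1}, {"slide": [3, 0, 7], "angular": [0, 0, 0], "claw": -1}, {"slide": [3, 0, 7.5], "angular": [0, 0, 0], "claw": -1}, {"slide": [3, 0, 7.5], "angular": [0, 0, 0], "claw": -1}])

```text
time: 24.25
ee_pos: [0.5678, 0.0115, 0.2483]
tcp_rot: [-180.0, 22.0, 94.8]
wrist_force: [-0.0, 0.8, -2.5]
opening: 0.0213
grasp_force: 70.2
```

Call:
play_rows(increments=[{"slide": [-2.5, -0.5, 1], "angular": [0, 0, 0], "claw": -1}, {"slide": [-9.5, -2.5, 4.5], "angular": [0, -0.5, 0], "claw": -1}, {"slide": [-9.5, -2, 4.5], "angular": [0, -0.5, 0], "claw": -1}, {"slide": [-9.5, -2.5, 4.5], "angular": [0, -0.5, 0], "claw": -1}, {"slide": [-9.5, -2, 4.5], "angular": [0, -0.5, 0], "claw": -1}, {"slide": [0, 0, 0], "angular": [0, 0, 0], "claw": -1}, {"slide": [10, 0, -22], "angular": [0, 0, 0], "claw": -1}, {"slide": [10, 0, -22], "angular": [0, 0, 0], "claw": -1}])

```text
time: 25.05
ee_pos: [0.5586, 0.0022, 0.2798]
tcp_rot: [-180.0, 24.0, 94.7]
wrist_force: [1.3, 0.1, -0.7]
opening: 0.021
grasp_force: 70.2
```

Call:
play_rows(increments=[{"slide": [14.5, 14.5, -8], "angular": [0, 0, 0], "claw": -1}, {"slide": [15, 14.5, -8], "angular": [0, 0, 0], "claw": -1}, {"slide": [14.5, 14.5, -8], "angular": [0, 0, 0], "claw": -1}, {"slide": [0, 0, 0], "angular": [0, 0, 0], "claw": -1}, {"slide": [0, 0, 0], "angular": [0, 0, 0], "claw": -1}])

```text
time: 25.55
ee_pos: [0.5982, 0.0559, 0.2832]
tcp_rot: [-180.0, 24.0, 94.9]
wrist_force: [-0.6, 0.2, -1.7]
opening: 0.0212
grasp_force: 70.3
```

```bash
python3 - <<'E'
from h import *
r=status("l"); 
D=r[1]-r[0]; D[np.abs(D)<12]=0
for row in range(34,170,8): print('%4d'%(90-row), ' '.join('%3d'%D[row:row+8,cc:cc+8].mean() for cc in range(0,180,8)))
E
```

```text
tip [50.7 50.2 50.2]
wrist []
side [[64.0, 25.0], [52.0, -11.0]]
track cols [181 264] n~ 7.4074074074074066
  56   0   0   0   0   0   0   0   0   0   2 -18 -23   3   4 -14  -6   0  -3   0   0   0   0   0
  48   0   0   0   0   0   0   1   0   0   2 -12 -16   1   4 -26 -15   0 -34 -51  -3   0   0   0
  40   0   0   0   0   1 -19  -8   4   0   0   0   1   1   2 -13  -7   0   3 -37 -21   0   0   0
  32   0   0   0   0   0 -31 -13   0   0   0   0   2   0   1   3   0   0   0   0   1   0   0   0
  24   0   0   0   0  -3 -26 -10   1   0   4   0   0   0   0   0   0   0   3   3   0   0   0   0
  16   0   0   0   0  10  63  64  32  40  76   2   0  44  52  52   0   0  57  54  22   0   0   0
   8   0   0   0   0  26  91  71  50  62  75  15   0  63  59  77   2   2   8  17  61   0   0   0
   0   0   0   0   0  55  66  74  37  66  80   8   0  60  59  70   5  57   6 -17  57   0   0   0
  -8   0   0   0   0  15  60  76   9  77  53   0   0  37  79  60  77  75   7 -20  48   0   0   0
 -16   0   0   0   0  -8   0  61  -1   3   1   0   5   2  23   6  90  92 -34 -12  15   0   0   0
 -24   0   0   0   0   0  -4   2   0   0   0  46 120  36   0   6  89  83 -43  -6   0   0   0   0
 -32   0   0   0   0   0   0   0   0   0   0  58 116  48   0  25  14   0   0  -3   0   0   0   0
 -40   0   0   0   0   0   0   0   0   0   0  52 137  44  -3  -9 -39 -31  -9 -36  -4   0   0   0
 -48   0   0   0   0   0   0   0   0   0   0  47 109  46   0 -16 -72 -36 -25 -37  -8   0   0   0
 -56   0   0   0   0   0   0   0   0   0   0   4  27   4   0  -2 -47 -20 -26 -35 -10   0   0   0
 -64   0   0   0   0   0   0   0   0   0   0   0   0   0   0   0   0   0 -25 -35 -13   0   0   0
 -72   0   0   0   0   0   0   0   0   0   0   0   0   0   0   0   0   0 -21 -33 -15   0   0   0
```

```bash
python3 - <<'E'
from h import *
R=Ro.from_euler('xyz',[179.9,32.0,107.4],degrees=True)
g=np.array([529.0,249.7,141.8]); back=lambda d,dx=-3: g+R.apply([dx,0,-d])
s=plan([(back(125)+[0,0,40],R,9),(back(125),R,3),(back(125),R,1)])
print(back(125))
E
```

```text
--
{"slide":[26.5,-7.5,-12.5],"angular":[-0.7,-0.9,-1.2]},
{"slide":[26,-6.5,-13],"angular":[-0.6,-0.9,-1.3]},
{"slide":[26.5,-6,-13],"angular":[-0.7,-0.9,-1.2]},
{"slide":[26,-5,-14],"angular":[-0.7,-0.8,-1.3]},
{"slide":[26,-4.5,-14.5],"angular":[-0.6,-0.9,-1.2]},
{"slide":[26,-4,-14.5],"angular":[-0.7,-0.9,-1.2]},
{"slide":[25.5,-3,-15],"angular":[-0.7,-0.9,-1.3]},
{"slide":[25.5,-2.5,-15.5],"angular":[-0.6,-0.9,-1.2]},
--
{"slide":[25.5,-1.5,-16.5],"angular":[-0.7,-0.9,-1.3]},
{"slide":[7,0,11.5],"angular":[0,0,0]},
{"slide":[7,0,11.5],"angular":[0,0,0]},
{"slide":[7,0,11],"angular":[0,0,0]},
{"slide":[0,0,0],"angular":[0,0,0]},
[509.74421568 310.4157297  249.39560836]
```

Call:
play_rows(increments=[{"slide": [26.5, -7.5, -12.5], "angular": [-0.7, -0.9, -1.2], "claw": -1}, {"slide": [26, -6.5, -13], "angular": [-0.6, -0.9, -1.3], "claw": -1}, {"slide": [26.5, -6, -13], "angular": [-0.7, -0.9, -1.2], "claw": -1}, {"slide": [26, -5, -14], "angular": [-0.7, -0.8, -1.3], "claw": -1}, {"slide": [26, -4.5, -14.5], "angular": [-0.6, -0.9, -1.2], "claw": -1}, {"slide": [26, -4, -14.5], "angular": [-0.7, -0.9, -1.2], "claw": -1}, {"slide": [25.5, -3, -15], "angular": [-0.7, -0.9, -1.3], "claw": -1}, {"slide": [25.5, -2.5, -15.5], "angular": [-0.6, -0.9, -1.2], "claw": -1}])

```text
time: 26.5
ee_pos: [0.519, 0.2827, 0.289]
tcp_rot: [179.8, 31.1, 105.9]
wrist_force: [0.7, 0.8, -1.6]
opening: 0.021
grasp_force: 70.3
```

Call:
play_rows(increments=[{"slide": [25.5, -1.5, -16.5], "angular": [-0.7, -0.9, -1.3], "claw": -1}, {"slide": [7, 0, 11.5], "angular": [0, 0, 0], "claw": -1}, {"slide": [7, 0, 11.5], "angular": [0, 0, 0], "claw": -1}, {"slide": [7, 0, 11], "angular": [0, 0, 0], "claw": -1}, {"slide": [0, 0, 0], "angular": [0, 0, 0], "claw": -1}])

```text
time: 27.0
ee_pos: [0.5095, 0.3102, 0.248]
tcp_rot: [-179.9, 32.1, 107.5]
wrist_force: [-0.6, -0.1, -1.8]
opening: 0.0213
grasp_force: 70.2
```

```bash
python3 - <<'E'
from h import *
R=Ro.from_euler('xyz',[179.9,32.0,107.4],degrees=True)
g=np.array([529.0,249.7,141.8]); back=lambda d,dx=-3: g+R.apply([dx,0,-d])
p,Rr=pose(); print(R.inv().apply(p-g),(Rr.inv()*R).as_rotvec(degrees=True).round(2))
s=plan([(back(30),R,6),(back(6),R,2),(back(1.5),R,1)])
E
```

```text
[  -2.42347199   -0.2701203  -123.7719305 ] [-0.1   0.07  0.09]
--
{"slide":[0,0,15.5],"angular":[0,0,0]},
{"slide":[0,0,16],"angular":[0,0,0]},
{"slide":[0,0,15.5],"angular":[-0.1,0,0]},
{"slide":[-0.5,0.5,15.5],"angular":[0,0,0.1]},
{"slide":[0,0,15.5],"angular":[0,0.1,0]},
{"slide":[0,0,16],"angular":[0,0,0]},
{"slide":[0,0,12],"angular":[0,0,0]},
{"slide":[0,0,12],"angular":[0,0,0]},
--
{"slide":[0,0,4.5],"angular":[0,0,0]},
```

Call:
play_rows(increments=[{"slide": [-0.5, 0, 15.5], "angular": [0, 0, 0], "claw": -1}, {"slide": [0, 0, 15.5], "angular": [0, 0, 0], "claw": -1}, {"slide": [0, 0, 15.5], "angular": [0, 0, 0], "claw": -1}, {"slide": [0, 0, 15.5], "angular": [0, 0, 0], "claw": -1}, {"slide": [0, 0, 15.5], "angular": [0, 0, 0], "claw": -1}, {"slide": [0, 0, 15.5], "angular": [0, 0, 0], "claw": -1}])

```text
time: 27.6
ee_pos: [0.5252, 0.2627, 0.1715]
tcp_rot: [179.8, 32.0, 107.4]
wrist_force: [0.1, -0.3, -1.7]
opening: 0.021
grasp_force: 70.4
```

Call:
play_rows(increments=[{"slide": [0, 0, 12], "angular": [0, 0, 0], "claw": -1}, {"slide": [0, 0, 11], "angular": [0, 0, 0], "claw": -1}, {"slide": [0, 0, 5], "angular": [0, 0, 0], "claw": -1}, {"slide": [0, 0, 0], "angular": [0, 0, 0], "claw": -1}])

```text
time: 28.0
ee_pos: [0.5294, 0.2489, 0.1468]
tcp_rot: [180.0, 32.0, 107.5]
wrist_force: [0.4, -0.0, -1.1]
opening: 0.0215
grasp_force: 70.2
```

```bash
python3 - <<'E'
from h import *
R=Ro.from_euler('xyz',[179.9,32.0,107.4],degrees=True)
g=np.array([529.0,249.7,141.8]); p,Rr=pose(); o=bot.get_obs(); print(R.inv().apply(p-g),R.inv().apply(o['wrist_force']),o['torque'])
E
```

```text
[-3.35481403  0.12318139 -3.75826577] [0.46652525 0.36795525 1.04050486] [ 0.69668442  0.20096162 -0.01675099]
```

Call:
play_rows(increments=[{"slide": [1, 0, 1.5], "angular": [0, 0, 0], "claw": -1}, {"slide": [1, 0, 1], "angular": [0, 0, 0], "claw": -1}, {"slide": [0, 0, 0.5], "angular": [0, 0, 0], "claw": -1}, {"slide": [0, 0, 0], "angular": [0, 0, 0], "claw": -1}])

```text
time: 28.4
ee_pos: [0.5294, 0.2497, 0.1435]
tcp_rot: [179.9, 32.0, 107.5]
wrist_force: [0.2, -0.4, -1.6]
opening: 0.0214
grasp_force: 70.2
```

Call:
play_rows(increments=[{"slide": [0.5, 0, 1], "angular": [0, 0, 0], "claw": -1}, {"slide": [0, 0, 0], "angular": [0, 0, 0], "claw": -1}, {"slide": [0, 0, 0], "angular": [0, 0, 0], "claw": -0.3}, {"slide": [0, 0, 0], "angular": [0, 0, 0], "claw": 0}, {"slide": [0, 0, 0], "angular": [0, 0, 0], "claw": 0.5}, {"slide": [0, 0, 0], "angular": [0, 0, 0], "claw": 1}, {"slide": [0, 0, 0], "angular": [0, 0, 0], "claw": 1}, {"slide": [0, 0, 0], "angular": [0, 0, 0], "claw": 1}])

```text
time: 29.2
ee_pos: [0.5294, 0.2494, 0.1423]
tcp_rot: [179.9, 32.0, 107.5]
wrist_force: [0.2, -1.0, -0.4]
opening: 0.0854
grasp_force: 0.0
```

Call:
play_rows(increments=[{"slide": [0, 0, 0], "angular": [0, 0, 0], "claw": 1}, {"slide": [0, 0, 0], "angular": [0, 0, 0], "claw": 1}, {"slide": [0, 0, -12], "angular": [0, 0, 0], "claw": 1}, {"slide": [0, 0, -25], "angular": [0, 0, 0], "claw": 1}, {"slide": [0, 0, -35], "angular": [0, 0, 0], "claw": 1}, {"slide": [0, 0, -40], "angular": [0, 0, 0], "claw": 1}, {"slide": [0, 0, -20], "angular": [0, 0, 0], "claw": 1}, {"slide": [0, 0, 0], "angular": [0, 0, 0], "claw": 1}])

```text
time: 30.0
ee_pos: [0.5081, 0.3181, 0.2573]
tcp_rot: [179.7, 31.9, 107.4]
wrist_force: [-0.1, 0.4, -0.8]
opening: 0.0855
grasp_force: 0.0
```

```bash
python3 - <<'E'
from h import *
ims=[bot.camera(n)[:,:,::-1].copy() for n in ("scene","side")]
ref=[cv2.imread(f"pics/{n}0.png") for n in ("scene","side")]
y=np.zeros((590,800,3),np.uint8)
f=lambda a,s:cv2.resize(a,None,fx=s,fy=s,interpolation=cv2.INTER_CUBIC)
def put(a,r,c): y[r:r+a.shape[0],c:c+a.shape[1]]=a
put(f(ref[0][165:255,385:470],2.3),0,0); put(f(ims[0][165:255,385:470],2.3),0,200)
put(f(ref[1][262:350,265:345],2.3),0,400); put(f(ims[1][262:350,265:345],2.3),0,600)
put(f(ims[0][145:290,170:385],2.0),215,0); put(f(ims[1][130:270,245:365],2.6),215,440)
cv2.imwrite("pics/fin.png",y)
print([np.abs(a.astype(int)-b)[s].mean().round(2) for a,b,s in ((ims[0],ref[0],np.s_[165:200,435:465]),(ims[1],ref[1],np.s_[275:305,295:330]))])
E
```

```text
[np.float64(5.4), np.float64(7.87)]
```

View pics/fin.png

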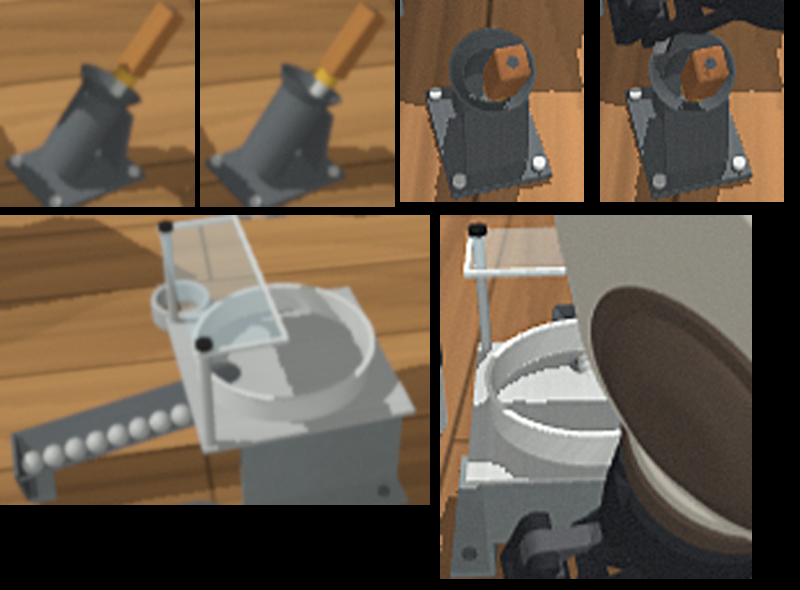

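The picture shows eight balls in line in the V-track (about (35,460) to (185,412) in the lower left crop) and an empty pan. The rod is seated in the pipe just as at the start: its handle is at the same pixels as in the reference crops.

```bash
python3 -c "
from workcell import bot
print(bot.job_done())"
```

```text
the job is handed in; nothing more can be done
None
```

The job is handed in: all eight balls are in line in the V-track, the rod is back right down in its pipe, and it took about 30 s of robot time; the hand-in returned no verdict.

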